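# Trip-test the bench protection box and refit its terminal cover

### The arm

A 7-joint arm with a two-finger parallel gripper is mounted at the origin on the work surface. World frame = base frame: x ahead of the robot, y to its left, z up, the work surface at z = 0. Lengths are in m, angles in rad, forces in N, time in s.
With the tool pointing down it reaches from about 0.425 to 0.8 m from the base axis. Payload 8.3 kg.
Tool frame: the origin (TCP) lies midway between the tips of the shut fingers; the grasp point (between the pads) lies 19 mm behind it (bot.tcp_to_grasp is the distance from the TCP to the grasp point, in m); z points along the fingers, x is the direction in which the jaws open and shut, and the axes are right-handed (so a half turn about z gives the same grasp; the last joint's range is limited). The gripper opens to 85 mm and grips with 20 to 120 N. Pads are 22 mm wide; open, the fingers measure 114 mm over their backs; the gripper's body (76 mm by 85 mm) begins 54 mm behind the grasp point. The pads swing forward as they close: fully open they stand 13 mm farther back than shut.
Start: joints at [1.164, 0.383, 0.016, 1.37, -0.006, 1.388, -0.046], TCP at [0.211, -0.588, 0.231] pointing down, gripper open.
Joint ranges: [-2.95, 2.95], [-0.25, 2.06], [-1.52, 1.56], [0.18, 2.33], [-1.44, 4.58], [0.02, 2.06], [-3.01, 3.01]. Speed limits (rad/s): [2.39, 2.39, 3.01, 3.01, 3.14, 3.14, 3.14].

### API

Orientations are given as [roll, pitch, yaw] about the fixed x, y, z axes, in that order (R = Rz(yaw) Ry(pitch) Rx(roll)).
In Python, from station import bot gives the robot as it stands. The module is installed in compiled form; this text tells all that it offers.
- The arm moves only by the tool arm_command, never from a script. Its argument "rows" is a list of rows, each an object of numbers: "claw": the opening, from 0 (shut) to 1 (fully open); "x", "y", "z": the shift along the world's x, y, z in m; "wx", "wy", "wz": the turn, a rotation vector about the world's x, y, z in degrees. A call has exactly 8 rows; each row shifts and turns the commanded pose from where the row before left it; what a row does not reach is not made up. A row lasts 1/12 s, in which the tool goes at most 41.7 mm and 7.16 degrees, less where a joint would pass 70% of its speed; a pose out of reach is approached as far as the arm can. A call is refused whole if a number of a shift passes 0.0417 or a number of a turn 7.16, either way. A call with a gripper value outside its range is refused whole. The fingers move at their own pace and stop on an object; "squeeze" is the grip in N (left out, the last holds). Time passes only in rows, so rows that do not move let the fingers close, or fill a call up. It gives the time, the measured TCP pose, the force and the opening at its end, in the units of the state.
- bot.observe(): the state, without advancing time (a new reading comes with each control period).
- bot.read_camera(name): name is "scene" or "top" or "wrist"; returns a dict with "color" (384x512x3 uint8, blue, green, red), "z_map" (384x512 float32, m along the optical axis (not along the pixel's ray), 0 where there is no reading), "intrinsics" (3x3 intrinsics, pixels), "k1" (the pictures are not rectified: a ray, as slopes to the right and down, at radius r is drawn at 1 + k1 r^2 times it, then the intrinsics apply), "eye" and "attitude" of the camera in the world; the wrist camera has in their place "hand_eye" (4x4, takes a point from camera to tool coordinates, whose origin is the TCP and whose axes are the tool frame's). Camera axes: x right, y down, z forward; pixel columns grow to the right and rows downward; lengths in m; the calibration is good to about 2 mm. A picture is of the moment at which its call begins: read the wrist's pose just before it.
- bot.sign_off(): hands the job in, once; it reports no verdict.
The state is a dict: "clock": time; "joints": joint angles; "joint_vel": joint speeds; "tau": joint torques, N m; "tcp_pos": TCP position; "tool_rot": TCP orientation; "ft_force": force on the tool from outside, world axes, zero at the start; "wrist_torque": the same for the moment, N m; "grip_width": finger opening in m.
Only numpy, scipy, OpenCV 4.12 (cv2) and the standard library are available. Lean on these libraries where they do the work, as an engineer would, in place of code of your own. Each camera call takes 0.05 s, during which the arm holds its last target.

### The job

Put the bench's protection box back in service. Press the round test button on its breaker so that the lever trips and falls, lift the lever back up until it stays up by itself, and only then fit the loose cover plate over the box's two pins so that it lies flat on the rim, and let go of it. Leave the other things on the bench where they are.

Things in the scene. Friction and masses are not known exactly. Their poses are not given: they have to be found in the camera images.
- panel: Sloping face of the fixed protection box (grey, 300 mm wide, 200 mm up the slope, 60 mm deep, on a stand; top edge 190 mm up). Origin: centre of the face. x: up the slope, away from the robot, 35 degrees above level; y: left along the face; z: straight out, 35 degrees off vertical, towards the robot. Left half: terminal bay with two pins; right half: white breaker with button and lever.
- bay (a point): Centre of the terminal bay at rim-top level: panel (0, 70, 8) mm, panel axes. Rim: raised frame 80 mm along x, 130 mm along y, 8 mm high. Two upright steel pins, 8 mm diameter, tips tapered, stand on it at y -56 and +56 mm from here (x 0), along panel z, 14 mm above the rim. Fitted, the cover's origin is here, its z along panel z, its y along panel y either way round.
- cover: Loose aluminium plate, 0.15 to 0.31 kg, 90 mm along x, 140 along y, 5 thick, flat on the bench left or right of the box, any yaw. Origin: centre of the underside; z up. Two through holes 11 mm in diameter at y -56 and +56 mm, x 0. Handle: black upright rib in the middle, 50 mm along x, 14 mm wide along y, from 5 to 37 mm above the underside, gripped across its width.
- test_button (a joint): Travel of the test button (m): 0 out, 0.008 fully in, moving straight into the panel (panel -z). Spring: about 1.5 N to start, 5 N when fully in. The lever trips at about 4 mm, so press it home.
- button_top (a point): Centre of the top of the test button, a grey round cap 20 mm in diameter at panel x -17, y -105 mm; its top is 42 mm out of the face released, 34 mm pressed. The breaker's block around it is 78 mm along x, 94 mm along y, 26 mm high, centred at panel x 0, y -83 mm.
- lever (a joint): Lever angle (rad). 0: up, its start, leaning up the slope 45 degrees from panel z (10 degrees past vertical), on its stop. 1.5: tripped, fallen down the slope, 41 degrees from panel z. Pivot axis along panel y through panel (0, -61, 20) mm. Turns freely, falls in about 1 s by its own weight to whichever side of vertical (0.17 rad) it is on; under 2 N moves it.
- lever_tip (a point): Middle of the lever's end, 50 mm from the pivot. The lever is a black bar 12 mm wide along panel y, 8 mm thick, its last 18 mm widened to 26 x 10 mm. Tripped, the tip is at panel x -33, z 58 mm; closed fingers just above the block, moved up the slope from below it, push it back up.
- meter: Bystander: black hand-held meter lying flat, 150 x 80 x 40 mm, on the side of the box where the cover is not. Origin: centre of its underside, x along its length.
- screwdriver: Bystander: screwdriver lying on the bench between the robot and the box, about along y. Origin in its middle, x along it.
- bin: Bystander: open blue bin 120 x 150 x 70 mm, beyond the box to one side. Origin: centre of its underside.
- jar: Bystander: closed clear jar with grey cap, 68 mm in diameter, 90 mm high, beyond the box on the other side. Origin: centre of its underside.

How it is judged:
On the way, in this order (a step that is already met when the one before it is completed fails the run):
1. the test button is pushed in by more than 3 mm (value of joint test_button above 0.003 m).
2. the lever has tripped and fallen (more than 1.3 rad) (value of joint lever above 1.3 rad), for 0.05 s.
3. the lever is back up (under 0.1 rad) and not held by the robot (value of joint lever below 0.1 rad and contact force between the fingers and lever below 0.05 N), for 0.2 s.
4. the cover is seated flat on the rim, over both pins (x of cover in the frame of bay between -0.004 and 0.004 m and y of cover in the frame of bay between -0.004 and 0.004 m and z of cover in the frame of bay below 0.0025 m and angle between the z axis of cover and the z axis of panel, either way round below 0.05 rad and angle between the y axis of cover and the y axis of panel, either way round below 0.1 rad), for 0.2 s.
At the end, for the whole second after the job is handed in: The lever is up (under 0.1 rad), the test button is out, and the cover lies at rest flat on the bay's rim over both pins: its centre within 4 mm of the bay's along each face axis and less than 2.5 mm off the rim, tilted less than 0.05 rad from the face and turned less than 0.1 rad, either way round (all of step 4 and value of joint lever below 0.1 rad and linear speed of cover below 0.02 m/s and value of joint test_button below 0.0015 m); the robot touches nothing.
It fails at once if the meter is moved by more than 30 mm (distance of meter from where it was at the start of the episode above 0.03 m).
It fails at once if the screwdriver is moved by more than 30 mm (distance of screwdriver from where it was at the start of the episode above 0.03 m).
It fails at once if the bin is moved by more than 30 mm (distance of bin from where it was at the start of the episode above 0.03 m).
It fails at once if the jar is moved by more than 30 mm (distance of jar from where it was at the start of the episode above 0.03 m).
It also fails if it takes over 64 s, if anything falls off the work surface, if the arm or the gripper's body presses on something with over 40 N, if the wrist force passes 120 N, or if a joint passes its speed limit or range.

## Working session

There is one attempt and no reset: what is moved stays moved. The work goes in short steps, Python scripts to look and compute and a tool call to move; the robot and the scene stay as the last step left them, time stands still between calls to the robot, and variables do not carry over. Pictures are saved under pics/ and viewed, and the job is handed in when it is done.

Besides the shell and the picture viewer there is one more tool, called after ">>>" by a JSON object that holds its "api" and its "payload", one argument or row to a line. arm_command: Moves the arm, as the interface text tells. Its arguments: {"type":"object","properties":{"rows":{"type":"array"},"squeeze":{"type":"number"}},"required":["rows"]}

```bash
mkdir -p pics; cat > h.py <<'E'
import numpy as np,cv2
from station import bot
from scipy.spatial.transform import Rotation as R
E
python3 - <<'E'
from h import *
s=bot.observe(); print({k:np.round(v,4).tolist() for k,v in s.items()})
for n in ["scene","top","wrist"]:
    c=bot.read_camera(n)
    cv2.imwrite(f"pics/{n}0.png",c["color"]); np.save(f"pics/{n}0.npy",c,allow_pickle=True)
    print(n,{k:np.round(v,4).tolist() for k,v in c.items() if k not in("color","z_map")})
print(bot.tcp_to_grasp, bot.observe()["clock"])
E
```

```text
{'clock': 0.0, 'joints': [1.1641, 0.3843, 0.0164, 1.3712, -0.0063, 1.3882, -0.0465], 'joint_vel': [-0.0017, 0.0006, 0.002, 0.0006, 0.0006, 0.0001, -0.0005], 'tau': [-0.0009, -62.7605, 0.8435, -37.1822, 0.0165, 0.0143, 0.0], 'tcp_pos': [0.2105, -0.5879, 0.2302], 'tool_rot': [3.1416, 0.002, -1.2269], 'ft_force': [0.2626, -0.2815, -0.1816], 'wrist_torque': [-0.0558, 0.011, 0.03], 'grip_width': 0.0856}
scene {'intrinsics': [[494.9148, 0.0, 251.272], [0.0, 494.9148, 191.783], [0.0, 0.0, 1.0]], 'k1': -0.1639, 'eye': [1.362, -0.2638, 1.1623], 'attitude': [-2.438, -0.0157, 1.2876]}
top {'intrinsics': [[472.082, 0.0, 249.7108], [0.0, 472.082, 194.0331], [0.0, 0.0, 1.0]], 'k1': -0.1571, 'eye': [0.2698, -0.0016, 1.5587], 'attitude': [-2.9545, 0.0097, -1.5757]}
wrist {'intrinsics': [[334.4979, 0.0, 257.0591], [0.0, 334.4979, 190.2905], [0.0, 0.0, 1.0]], 'k1': -0.0488, 'hand_eye': [[1.0, -0.0015, -0.0013, -0.0002], [0.0018, 0.9445, 0.3284, -0.085], [0.0007, -0.3284, 0.9445, -0.1425], [0.0, 0.0, 0.0, 1.0]]}
0.0187 0.15
```

View pics/top0.png

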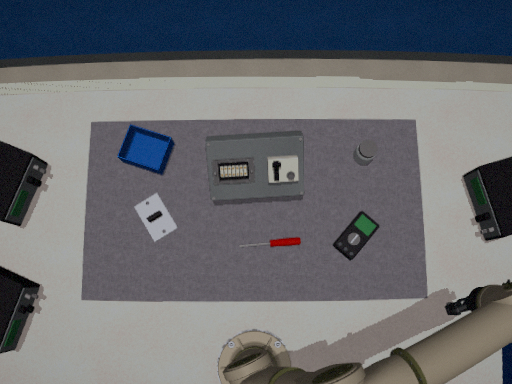

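View pics/scene0.png

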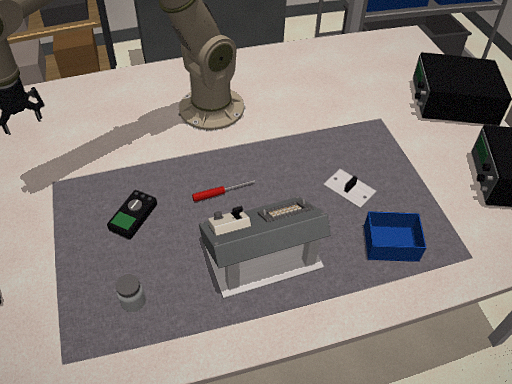

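The top view shows the box face at about (255,168), with the breaker at (284,168) and the bay at (233,170). The cover is at (155,217), the meter at (356,235), the screwdriver at (270,243), the bin at (147,148) and the jar at (364,154).

```bash
cat >> h.py <<'E'
def rays(c,uv):
    uv=np.asarray(uv,float).reshape(-1,1,2)
    # x_d = x(1+k1 r^2)
    return cv2.undistortPointsIter(uv,c["intrinsics"],np.array([c["k1"],0,0,0.]),None,None,(3,50,1e-9)).reshape(-1,2)
def pose(c,s=None):
    if "eye" in c: return R.from_euler("xyz",c["attitude"]).as_matrix(),np.array(c["eye"])
    T=np.array(c["hand_eye"]); Rt=R.from_euler("xyz",s["tool_rot"]).as_matrix()
    return Rt@T[:3,:3], Rt@T[:3,3]+np.array(s["tcp_pos"])
def onz(c,uv,z,s=None):
    return onplane(c,uv,np.array([0,0,z]),np.array([0,0,1.]),s)
def onplane(c,uv,p0,n,s=None):
    Rm,e=pose(c,s); r=rays(c,uv); d=np.c_[r,np.ones(len(r))]@Rm.T
    t=((p0-e)@n)/(d@n); return e+d*t[:,None]
def cloud(c,s=None):
    Rm,e=pose(c,s); h,w=c["z_map"].shape; u,v=np.meshgrid(np.arange(w),np.arange(h))
    r=rays(c,np.stack([u,v],-1).reshape(-1,2)); z=c["z_map"].reshape(-1,1)
    P=(np.c_[r,np.ones(len(r))]*z)@Rm.T+e; P[z[:,0]==0]=np.nan
    return P.reshape(h,w,3)
def px(c,P,s=None):
    Rm,e=pose(c,s); q=(np.atleast_2d(P)-e)@Rm
    return cv2.projectPoints(q,np.zeros(3),np.zeros(3),c["intrinsics"],np.array([c["k1"],0,0,0.]))[0].reshape(-1,2)
def load(f): return np.load(f,allow_pickle=True).item()
E
python3 - <<'E'
from h import *
for n in["top","scene"]:
    c=load(f"pics/{n}0.npy"); P=cloud(c)
    print(n,"bench z",np.nanmedian(P[260:290,100:200,2]) if n=="top" else np.nanmedian(P[200:300,90:110,2]))
    sc=4
    box=(110,110,200,140) if n=="top" else (190,160,200,140)
    im=cv2.resize(c["color"][box[1]:box[1]+box[3],box[0]:box[0]+box[2]],None,fx=4,fy=4,interpolation=cv2.INTER_CUBIC)
    cv2.imwrite(f"pics/{n}0z.png",im)
    m=np.zeros(P.shape[:2],bool)
    # face points: world z .07-.2
    X=P.reshape(-1,3); X=X[np.all(np.isfinite(X),1)]
    k=(X[:,2]>.06)&(X[:,2]<.2)&(abs(X[:,1])<.3)&(X[:,0]>.4)&(X[:,0]<.9); X=X[k]
    best=0;rng=np.random.default_rng(0)
    nrm=np.array([-np.sin(np.radians(35)),0,np.cos(np.radians(35))])
    for i in range(800):
        a=X[rng.choice(len(X),3,False)]; nn=np.cross(a[1]-a[0],a[2]-a[0]); 
        if np.linalg.norm(nn)<1e-6: continue
        nn/=np.linalg.norm(nn); nn*=np.sign(nn[2])
        if abs(nn[2]-nrm[2])>.06: continue
        b=abs((X-a[0])@nn)<.004
        if b.sum()>best: best=b.sum();bb=b
    Y=X[bb];m0=Y.mean(0);v=np.linalg.svd(Y-m0)[2][2];v*=np.sign(v[2]);print(best,m0,v,np.degrees(np.arccos(v[2])),np.degrees(np.arctan2(-v[1],-v[0])), Y.min(0),Y.max(0))
E
```

```text
top bench z 0.0009564811041976595
3593 [ 6.24281119e-01 -6.20090112e-04  1.34175573e-01] [-0.57259908 -0.03668407  0.81901439] 35.01374833046315 3.665695882347966 [ 0.53129988 -0.15926756  0.07020911] [0.71188991 0.14619554 0.19171697]
scene bench z 0.0008965357806153262
2062 [ 0.64902331 -0.00831662  0.15167834] [-0.56446075 -0.03772542  0.82459739] 34.452306233474246 3.8236452267753656 [ 0.53126765 -0.16006963  0.07264444] [0.71346093 0.14633158 0.19047805]
```

View pics/top0z.png

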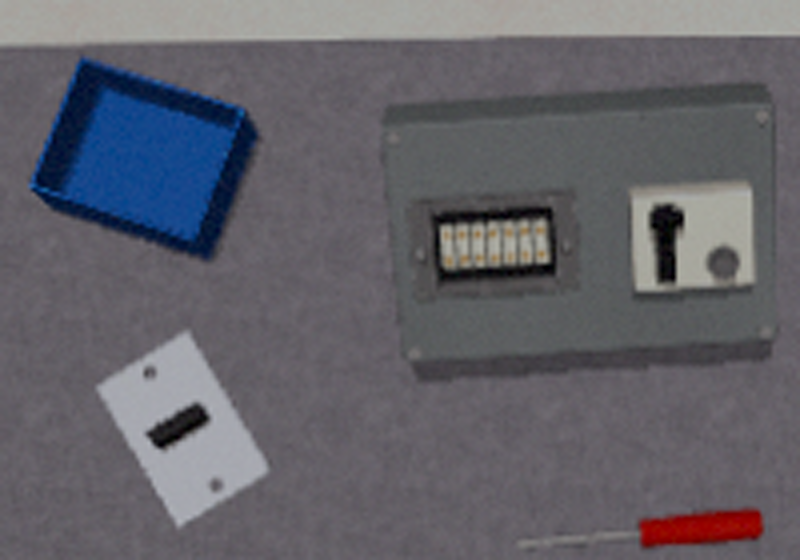

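View pics/scene0z.png

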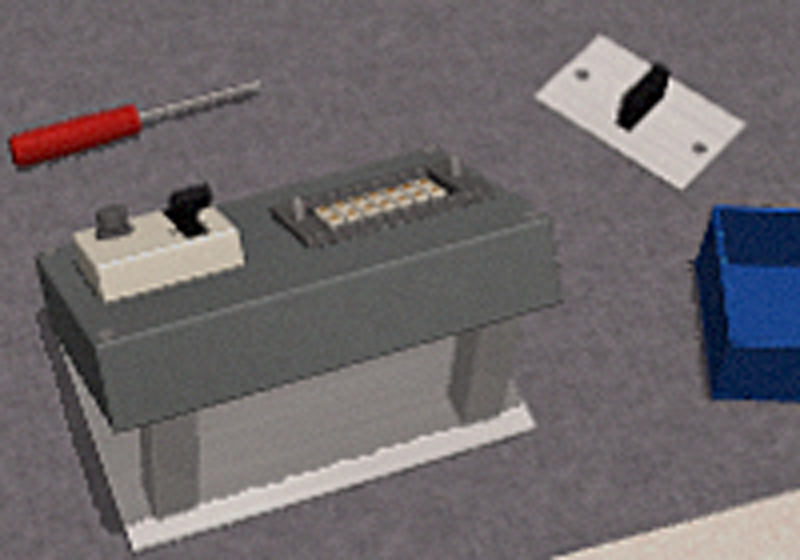

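```bash
python3 - <<'E'
from h import *
psi=np.radians(3.7)
def axes(psi):
    a=np.radians(35); h=np.array([np.cos(psi),np.sin(psi),0]);k=np.array([0,0,1.])
    x=np.cos(a)*h+np.sin(a)*k; z=-np.sin(a)*h+np.cos(a)*k; return np.c_[x,np.cross(z,x),z]
A=axes(psi)
for n in["top","scene"]:
    c=load(f"pics/{n}0.npy"); P=cloud(c)
    # face rect
    p0=np.array([.624,0,.1337]); 
    p0=p0+A[:,0]*0
    d=(P-p0)@A[:,2]
    m=((abs(d)<.005)&(P[...,0]>.5)&(P[...,0]<.75)&(abs(P[...,1])<.2)).astype(np.uint8)
    m=cv2.morphologyEx(m,cv2.MORPH_CLOSE,np.ones((31,31)))
    ct=max(cv2.findContours(m,0,2)[0],key=cv2.contourArea).reshape(-1,2)
    Q=(onplane(c,ct,p0,A[:,2])-p0)@A
    r=cv2.minAreaRect((Q[:,:2]*1000).astype(np.float32)); print(n,"face rect mm",r)
    ctr=p0+A[:,:2]@(np.array(r[0])/1000); print("  centre",ctr)
    # white block top: at z=26 (top cam)
    bgr=c["color"].astype(int); hsv=cv2.cvtColor(c["color"],cv2.COLOR_BGR2HSV)
    for nm,zz,reg in(("block",.026,None),("cover",.005,None)):
        if nm=="block":
            pl=p0+A[:,2]*.026; w=(P[...,0]>.5)&(P[...,0]<.75)&(P[...,1]<-.02)&(P[...,1]>-.2)&(((P-p0)@A[:,2])>.018)
            mm=((abs((P-pl)@A[:,2])<.006)&w).astype(np.uint8); mm=cv2.morphologyEx(mm,cv2.MORPH_CLOSE,np.ones((13,13)))
            c2=max(cv2.findContours(mm,0,2)[0],key=cv2.contourArea).reshape(-1,2)
            Q=(onplane(c,c2,pl,A[:,2])-pl)@A
        else:
            w=(P[...,0]>.35)&(P[...,0]<.75)&(P[...,1]>.16)&(P[...,1]<.5)&(abs(P[...,2])<.03)
            mm=((bgr.min(-1)>135)&w).astype(np.uint8); mm=cv2.morphologyEx(mm,cv2.MORPH_CLOSE,np.ones((3,3)))
            c2=max(cv2.findContours(mm,0,2)[0],key=cv2.contourArea)
            c2=cv2.convexHull(c2).reshape(-1,2)
            Q=onz(c,c2,.005)
        r=cv2.minAreaRect((Q[:,:2]*1000).astype(np.float32)); print("  ",nm,r, "world" , (pl+A[:,:2]@(np.array(r[0])/1000)) if nm=="block" else "")
    # cover holes: dark blobs inside plate
    if 1:
        g=c["color"].min(-1); M=np.zeros_like(g); cv2.fillConvexPoly(M,c2,1); M=cv2.erode(M,np.ones((5,5)))
        dk=((g<150)&(M>0)).astype(np.uint8)
        nn,l,st,ce=cv2.connectedComponentsWithStats(dk)
        for i in range(1,nn): print("   dark",st[i,4],ce[i],onz(c,ce[i:i+1],.005)[0])
E
```

```text
top face rect mm ((-4.035484313964844, -7.0436553955078125), (299.8319396972656, 202.16921997070312), 89.6313247680664)
  centre [ 0.62115576 -0.0072423   0.13138534]
   block ((-4.725681304931641, -89.6632308959961), (94.38508605957031, 80.55712127685547), 89.56657409667969) world [ 0.61104129 -0.09068852  0.15228741]
   cover ((489.2697448730469, 328.9564514160156), (140.48995971679688, 91.41011810302734), 32.08866882324219) world 
   dark 11 [147.09090909 202.63636364] [0.53676326 0.35808114 0.005     ]
   dark 121 [154.31404959 216.07438017] [0.49096019 0.33193511 0.005     ]
   dark 12 [163.5 230.5] [0.44237465 0.29951353 0.005     ]
scene face rect mm ((1.876617431640625, -8.366683959960938), (300.41796875, 215.48216247558594), 89.88871002197266)
  centre [ 0.62607395 -0.00825004  0.13477638]
   block ((2.9219131469726562, -91.2390365600586), (95.20048522949219, 97.63945770263672), 88.73390197753906) world [ 0.61739446 -0.09185677  0.15667389]
   cover ((487.1719665527344, 329.839111328125), (140.98715209960938, 91.3751220703125), 31.69841766357422) world 
   dark 8 [334.875 178.125] [0.44027241 0.29915093 0.005     ]
   dark 107 [349.37383178 184.95327103] [0.47922164 0.33254293 0.005     ]
   dark 8 [364.25 196.75] [0.5362666  0.35807727 0.005     ]
```

Both cameras agree to about 2 mm. The cover is at (0.4885, 0.329) with its y axis at 31.9°. The holes are 111 mm apart, which fits the stated 112 mm. The face centre is about (0.622, -0.008, 0.132) with a yaw of about 3.5°. I'm moving to a tilted viewing pose for a close look.

>>> {"api": "arm_command", "payload": {
  "rows": [
    {"claw": 0, "x": 0.015, "y": 0.035, "z": 0.005, "wz": 7},
    {"claw": 0, "x": 0.015, "y": 0.035, "z": 0.005, "wz": 7},
    {"claw": 0, "x": 0.015, "y": 0.035, "z": 0.005, "wz": 7},
    {"claw": 0, "x": 0.015, "y": 0.035, "z": 0.005, "wz": 7},
    {"claw": 0, "x": 0.015, "y": 0.035, "z": 0.005, "wz": 7},
    {"claw": 0, "x": 0.015, "y": 0.035, "z": 0.005, "wz": 7},
    {"claw": 0, "x": 0.015, "y": 0.035, "z": 0.005, "wz": 7},
    {"claw": 0, "x": 0.015, "y": 0.035, "z": 0.005, "wz": 7}
  ]
}}

```text
invalid input
```

>>> {"api": "arm_command", "payload": {
  "rows": [
    {"claw": 0, "x": 0.022, "y": 0.036, "z": 0.003, "wz": 6},
    {"claw": 0, "x": 0.022, "y": 0.036, "z": 0.003, "wz": 6},
    {"claw": 0, "x": 0.022, "y": 0.036, "z": 0.003, "wz": 6},
    {"claw": 0, "x": 0.022, "y": 0.036, "z": 0.003, "wy": -7},
    {"claw": 0, "x": 0.022, "y": 0.036, "z": 0.003, "wy": -7},
    {"claw": 0, "x": 0.022, "y": 0.036, "z": 0.003, "wy": -7},
    {"claw": 0, "x": 0.022, "y": 0.036, "z": 0.003, "wy": -7},
    {"claw": 0, "x": 0.022, "y": 0.036, "z": 0.003, "wy": -7}
  ]
}}

```text
invalid input
```

>>> {"api": "arm_command", "payload": {
  "rows": [
    {"claw": 0, "x": 0.015, "y": 0.035, "z": 0.005, "wx": 0, "wy": 0, "wz": 7},
    {"claw": 0, "x": 0.015, "y": 0.035, "z": 0.005, "wx": 0, "wy": 0, "wz": 7},
    {"claw": 0, "x": 0.015, "y": 0.035, "z": 0.005, "wx": 0, "wy": 0, "wz": 7},
    {"claw": 0, "x": 0.015, "y": 0.035, "z": 0.005, "wx": 0, "wy": 0, "wz": 7},
    {"claw": 0, "x": 0.015, "y": 0.035, "z": 0.005, "wx": 0, "wy": 0, "wz": 7},
    {"claw": 0, "x": 0.015, "y": 0.035, "z": 0.005, "wx": 0, "wy": 0, "wz": 7},
    {"claw": 0, "x": 0.015, "y": 0.035, "z": 0.005, "wx": 0, "wy": 0, "wz": 7},
    {"claw": 0, "x": 0.015, "y": 0.035, "z": 0.005, "wx": 0, "wy": 0, "wz": 7}
  ]
}}

```text
clock: 0.82
tcp_pos: [0.3309, -0.3065, 0.2714]
tool_rot: [3.141, 0.0, -0.244]
ft_force: [1.5, -0.4, 1.2]
grip_width: -0.0003
```

>>> {"api": "arm_command", "payload": {
  "rows": [
    {"claw": 0, "x": 0.022, "y": 0.036, "z": 0.003, "wx": 0, "wy": 0, "wz": 6},
    {"claw": 0, "x": 0.022, "y": 0.036, "z": 0.003, "wx": 0, "wy": 0, "wz": 6},
    {"claw": 0, "x": 0.022, "y": 0.036, "z": 0.003, "wx": 0, "wy": 0, "wz": 5.5},
    {"claw": 0, "x": 0.022, "y": 0.036, "z": 0.003, "wx": 0.4, "wy": -7, "wz": 0},
    {"claw": 0, "x": 0.022, "y": 0.036, "z": 0.003, "wx": 0.4, "wy": -7, "wz": 0},
    {"claw": 0, "x": 0.022, "y": 0.036, "z": 0.003, "wx": 0.4, "wy": -7, "wz": 0},
    {"claw": 0, "x": 0.022, "y": 0.036, "z": 0.003, "wx": 0.4, "wy": -7, "wz": 0},
    {"claw": 0, "x": 0.022, "y": 0.036, "z": 0.003, "wx": 0.4, "wy": -7, "wz": 0}
  ]
}}

```text
clock: 1.48
tcp_pos: [0.4908, -0.0708, 0.2888]
tool_rot: [3.135, -0.465, 0.055]
ft_force: [0.3, -0.9, 0.1]
grip_width: 0.0001
```

```bash
python3 - <<'E'
from h import *
s=bot.observe(); c=bot.read_camera("wrist"); np.save("pics/w1.npy",dict(c=c,s=s),allow_pickle=True)
print(s["tcp_pos"],s["tool_rot"],s["joints"],s["joint_vel"]); cv2.imwrite("pics/w1.png",c["color"])
E
```

```text
[ 0.49084281 -0.07083123  0.28881904] [ 3.13466264 -0.46468041  0.05462433] [ 0.48178325 -0.25326654 -0.2794456   1.99755471 -0.21474053  0.94241567
  0.33507016] [-1.70974087 -0.00874322  0.96521756  0.29049181  0.33897006 -0.97730018
 -0.75615956]
```

View pics/w1.png

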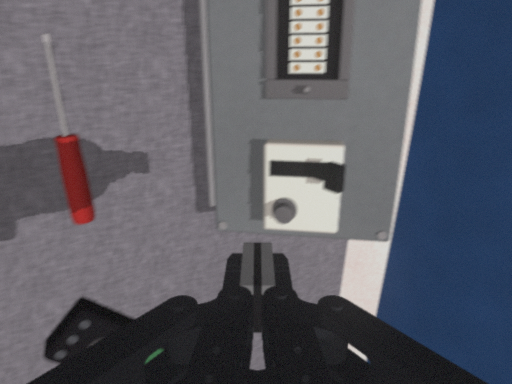

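The picture shows the breaker at about (304,188), the button at (284,211) and the lever across (305,172). The arm was still moving and j2 is near its limit, so I'll move forward, finish the tilt and look again at rest.

>>> {"api": "arm_command", "payload": {
  "rows": [
    {"claw": 0, "x": 0.01, "y": -0.004, "z": -0.005, "wx": 0, "wy": 0, "wz": 0},
    {"claw": 0, "x": 0.01, "y": -0.004, "z": -0.006, "wx": 0, "wy": 0, "wz": 0},
    {"claw": 0, "x": 0.01, "y": -0.004, "z": -0.006, "wx": 0, "wy": -2, "wz": 0},
    {"claw": 0, "x": 0.01, "y": -0.004, "z": -0.006, "wx": 0, "wy": -2, "wz": 0},
    {"claw": 0, "x": 0.005, "y": -0.004, "z": -0.006, "wx": 0, "wy": -2, "wz": 0},
    {"claw": 0, "x": 0, "y": 0, "z": -0.006, "wx": 0, "wy": -2, "wz": 0},
    {"claw": 0, "x": 0, "y": 0, "z": 0, "wx": 0, "wy": 0, "wz": 0},
    {"claw": 0, "x": 0, "y": 0, "z": 0, "wx": 0, "wy": 0, "wz": 0}
  ]
}}

```text
clock: 2.2
tcp_pos: [0.5354, -0.0907, 0.2533]
tool_rot: [3.126, -0.6, 0.061]
ft_force: [-0.0, -0.0, 0.7]
grip_width: -0.0
```

```bash
python3 - <<'E'
from h import *
s=bot.observe(); c=bot.read_camera("wrist"); np.save("pics/w2.npy",dict(c=c,s=s),allow_pickle=True)
print(s["tcp_pos"],s["tool_rot"],s["joints"],s["joint_vel"]); cv2.imwrite("pics/w2.png",c["color"])
E
```

```text
[ 0.53539762 -0.09073613  0.25334006] [ 3.12644513 -0.59950078  0.0607303 ] [ 0.47310114 -0.19504711 -0.24248397  2.09032943 -0.30530635  0.67659055
  0.4607525 ] [-0.00420532 -0.00183744 -0.00860595 -0.03981213  0.01098104  0.0085574
 -0.01195551]
```

View pics/w2.png

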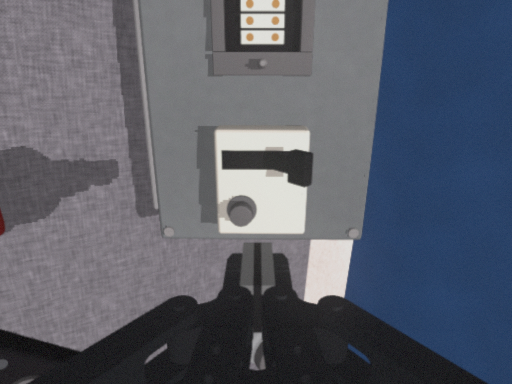

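At rest, the block spans about (217..309, 128..234). The button is at (240,209), the right-hand pin at (263,63) and the two bottom-right face screws at (169,231) and (354,233). I'll measure the panel pose from these.

```bash
python3 - <<'E'
from h import *
d=load("pics/w2.npy"); c,s=d["c"],d["s"]
a=np.radians(35)
def axes(psi):
    h=np.array([np.cos(psi),np.sin(psi),0]);k=np.array([0,0,1.])
    x=np.cos(a)*h+np.sin(a)*k; z=-np.sin(a)*h+np.cos(a)*k; return np.c_[x,np.cross(z,x),z]
P=cloud(c,s)
C=np.array([.622,-.008,.132]); A=axes(np.radians(3.5))
D=(P-C)@A
r=D[85:115,170:350]; f=P[85:115,170:350].reshape(-1,3); f=f[np.isfinite(f).all(1)]
m0=f.mean(0); n=np.linalg.svd(f-m0)[2][2]; n*=np.sign(n[2]); print("face n",n,np.degrees(np.arccos(n[2])),np.degrees(np.arctan2(-n[1],-n[0])),"off",np.nanmedian(r[...,2]))
off=np.nanmedian(r[...,2]); C=C+A[:,2]*off
g=c["color"].min(-1); w=(g>150).astype(np.uint8); w[:120]=0;w[240:]=0;w[:,:205]=0;w[:,315:]=0
ct=max(cv2.findContours(w,0,2)[0],key=cv2.contourArea); hull=cv2.convexHull(ct).reshape(-1,2)
pl=C+.026*A[:,2]; Q=(onplane(c,hull,pl,A[:,2],s)-C)@A
print("block top", cv2.minAreaRect((Q[:,:2]*1000).astype(np.float32)))
print("button top z42", (onplane(c,[[240,209]],C+.042*A[:,2],A[:,2],s)-C)@A)
print("depth button",np.nanmedian(D[204:214,236:244].reshape(-1,3),0), "block z",np.nanmedian(D[210:225,270:295,2]))
print("screws",(onplane(c,[[169,231],[354,233]],C,A[:,2],s)-C)@A)
print("pin at z22",(onplane(c,[[263,63]],C+.022*A[:,2],A[:,2],s)-C)@A)
print(C)
E
```

```text
face n [-0.57229307 -0.03396811  0.81934535] 34.980685149624755 3.396771405647813 off -0.00033633830056651584
block top ((-2.9903793334960938, -82.22032165527344), (92.94050598144531, 76.6732406616211), 89.79219055175781)
button top z42 [[-0.02069115 -0.09825591  0.042     ]]
depth button [-0.02112319 -0.09767695  0.04185101] block z 0.025981835185903634
screws [[-9.40437682e-02 -1.40156328e-01 -9.27565717e-18]
 [ 8.77479734e-02 -1.41688150e-01 -6.45692219e-18]]
pin at z22 [[-0.00220573  0.01413559  0.022     ]]
[ 0.62219256 -0.00798822  0.13172449]
```

```bash
python3 - <<'E'
from h import *
d=load("pics/w2.npy"); c=d["c"]
cv2.imwrite("pics/w2z.png",cv2.resize(c["color"][110:250,200:330],None,fx=4.2,fy=4.2,interpolation=cv2.INTER_CUBIC))
E
```

```text
(no output)
```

View pics/w2z.png

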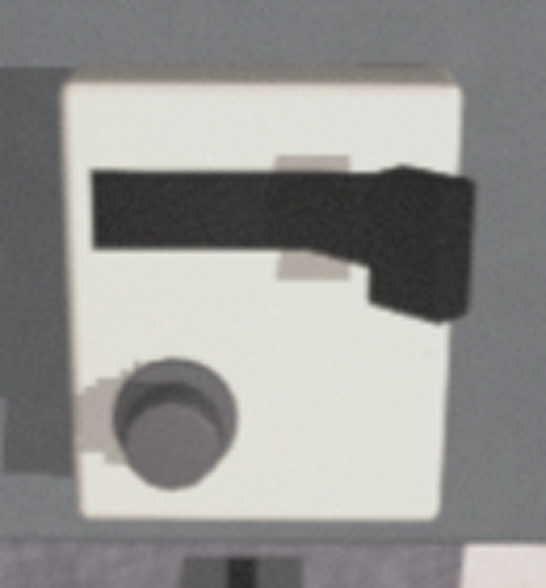

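```bash
cat >> h.py <<'E'
def axes(psi):
    a=np.radians(35); h=np.array([np.cos(psi),np.sin(psi),0]);k=np.array([0,0,1.])
    x=np.cos(a)*h+np.sin(a)*k; z=-np.sin(a)*h+np.cos(a)*k; return np.c_[x,np.cross(z,x),z]
C=np.array([.6198,-.0075,.1302]); PSI=np.radians(3.4); A=axes(PSI)
def show(targets,yaw=None):
    s=bot.observe(); p=np.array(s["tcp_pos"]); Rt=R.from_euler("xyz",s["tool_rot"])
    print("t",round(s["clock"],2),"panel mm",np.round((p-C)@A*1000,1),"F panel",np.round(np.array(s["ft_force"])@A,1),"grip",round(s["grip_width"],4),"j",np.round(s["joints"],2))
    q=p
    for t in targets:
        w=C+A@(np.array(t)/1000); print("  to",t,"d",np.round(w-q,4)); q=w
    if yaw is not None: # tool x in panel plane at angle yaw from panel x, z=-panel z
        x=A[:,0]*np.cos(yaw)+A[:,1]*np.sin(yaw); z=-A[:,2]
        G=R.from_matrix(np.c_[x,np.cross(z,x),z]); print("  turn deg",np.round(np.degrees((G*Rt.inv()).as_rotvec()),2))
E
python3 -c "
from h import *
show([(-17,-105,55),(-17,-105,32),(-17,-105,70)],0)"
```

```text
t 2.25 panel mm [ -1.3 -78.1 152.5] F panel [ 0.2 -0.   0.6] grip -0.0002 j [ 0.47 -0.2  -0.24  2.09 -0.31  0.68  0.46]
  to (-17, -105, 55) d [ 0.0446 -0.0243 -0.0888]
  to (-17, -105, 32) d [ 0.0132  0.0008 -0.0188]
  to (-17, -105, 70) d [-0.0218 -0.0013  0.0311]
  turn deg [ 0.78 -0.52  0.4 ]
```

>>> {"api": "arm_command", "payload": {
  "rows": [
    {"claw": 0, "x": 0.0075, "y": -0.004, "z": -0.0148, "wx": 0.4, "wy": -0.3, "wz": 0.2},
    {"claw": 0, "x": 0.0075, "y": -0.004, "z": -0.0148, "wx": 0.4, "wy": -0.2, "wz": 0.2},
    {"claw": 0, "x": 0.0075, "y": -0.004, "z": -0.0148, "wx": 0, "wy": 0, "wz": 0},
    {"claw": 0, "x": 0.0075, "y": -0.004, "z": -0.0148, "wx": 0, "wy": 0, "wz": 0},
    {"claw": 0, "x": 0.0075, "y": -0.004, "z": -0.0148, "wx": 0, "wy": 0, "wz": 0},
    {"claw": 0, "x": 0.0071, "y": -0.0043, "z": -0.0148, "wx": 0, "wy": 0, "wz": 0},
    {"claw": 0, "x": 0, "y": 0, "z": 0, "wx": 0, "wy": 0, "wz": 0},
    {"claw": 0, "x": 0, "y": 0, "z": 0, "wx": 0, "wy": 0, "wz": 0}
  ]
}}

```text
clock: 2.92
tcp_pos: [0.581, -0.1147, 0.1651]
tool_rot: [-3.14, -0.61, 0.059]
ft_force: [-1.0, -0.2, 1.4]
grip_width: -0.0001
```

```bash
python3 -c "
from h import *
show([(-17,-105,33),(-17,-105,70)],0)
s=bot.observe(); c=bot.read_camera('wrist'); cv2.imwrite('pics/w3.png',c['color'])"
```

```text
t 2.92 panel mm [ -16.9 -104.7   54.4] F panel [ 0.  -0.1  1.7] grip -0.0001 j [ 0.45  0.02 -0.21  2.12 -0.4   0.45  0.62]
  to (-17, -105, 33) d [ 0.0122  0.0004 -0.0176]
  to (-17, -105, 70) d [-0.0212 -0.0013  0.0303]
  turn deg [-0.08 -0.04 -0.03]
```

View pics/w3.png

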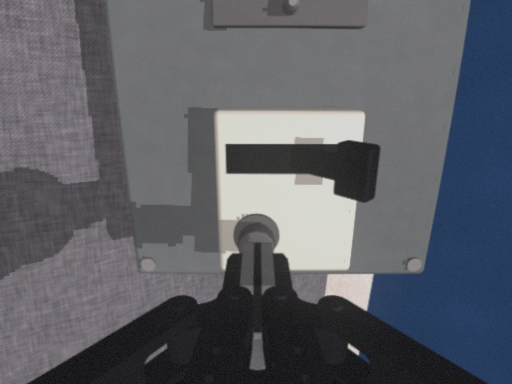

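The finger tips at (257,238) are centred over the button cap. Next I press it and then retreat.

>>> {"api": "arm_command", "payload": {
  "rows": [
    {"claw": 0, "x": 0.003, "y": 0, "z": -0.0044, "wx": 0, "wy": 0, "wz": 0},
    {"claw": 0, "x": 0.003, "y": 0, "z": -0.0044, "wx": 0, "wy": 0, "wz": 0},
    {"claw": 0, "x": 0.003, "y": 0, "z": -0.0044, "wx": 0, "wy": 0, "wz": 0},
    {"claw": 0, "x": 0.003, "y": 0, "z": -0.0044, "wx": 0, "wy": 0, "wz": 0},
    {"claw": 0, "x": 0, "y": 0, "z": 0, "wx": 0, "wy": 0, "wz": 0},
    {"claw": 0, "x": 0, "y": 0, "z": 0, "wx": 0, "wy": 0, "wz": 0},
    {"claw": 0, "x": 0, "y": 0, "z": 0, "wx": 0, "wy": 0, "wz": 0},
    {"claw": 0, "x": 0, "y": 0, "z": 0, "wx": 0, "wy": 0, "wz": 0}
  ]
}}

```text
clock: 3.63
tcp_pos: [0.5935, -0.1147, 0.149]
tool_rot: [3.141, -0.614, 0.06]
ft_force: [-10.6, 1.5, 12.8]
grip_width: 0.0
```

```bash
python3 -c "
from h import *
show([(-17,-105,75),(-80,-61,75),(-80,-61,42)],0)
s=bot.observe(); c=bot.read_camera('wrist'); cv2.imwrite('pics/w4.png',c['color'])"
```

```text
t 3.63 panel mm [ -15.9 -105.5   34.1] F panel [-1.2  2.1 16.5] grip 0.0 j [ 0.45  0.07 -0.21  2.11 -0.41  0.4   0.63]
  to (-17, -105, 75) d [-0.0244 -0.001   0.0329]
  to (-80, -61, 75) d [-0.0541  0.0409 -0.0361]
  to (-80, -61, 42) d [ 0.0189  0.0011 -0.027 ]
  turn deg [ 0.01  0.16 -0.04]
```

View pics/w4.png

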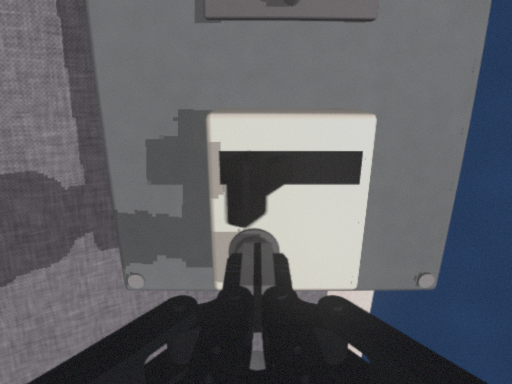

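The force is 16.5 N with the tip at 34.1 mm, so the button is home. The lever end is now below the pivot, around (247,205), so it has tripped. I'm retreating and going down the slope below the lever.

>>> {"api": "arm_command", "payload": {
  "rows": [
    {"claw": 0, "x": -0.006, "y": 0, "z": 0.0085, "wx": 0, "wy": 0, "wz": 0},
    {"claw": 0, "x": -0.007, "y": 0, "z": 0.009, "wx": 0, "wy": 0, "wz": 0},
    {"claw": 0, "x": -0.007, "y": 0, "z": 0.009, "wx": 0, "wy": 0, "wz": 0},
    {"claw": 0, "x": -0.007, "y": 0, "z": 0.009, "wx": 0, "wy": 0, "wz": 0},
    {"claw": 0, "x": -0.0135, "y": 0.004, "z": -0.009, "wx": 0, "wy": 0, "wz": 0},
    {"claw": 0, "x": -0.0135, "y": 0.01, "z": -0.009, "wx": 0, "wy": 0, "wz": 0},
    {"claw": 0, "x": -0.0135, "y": 0.014, "z": -0.009, "wx": 0, "wy": 0, "wz": 0},
    {"claw": 0, "x": -0.0135, "y": 0.014, "z": -0.009, "wx": 0, "wy": 0, "wz": 0}
  ]
}}

```text
clock: 4.35
tcp_pos: [0.5111, -0.0727, 0.1466]
tool_rot: [-3.141, -0.612, 0.058]
ft_force: [-0.2, 0.5, 0.1]
grip_width: 0.0002
```

```bash
python3 -c "
from h import *
show([(-80,-61,43),(-18,-61,43),(3,-61,43)],0)
s=bot.observe(); c=bot.read_camera('wrist'); cv2.imwrite('pics/w5.png',c['color'])"
```

```text
t 4.35 panel mm [-82.7 -58.7  77.9] F panel [-0.1  0.5  0.2] grip 0.0002 j [ 0.44 -0.13 -0.25  2.31 -0.45  0.4   0.61]
  to (-80, -61, 43) d [ 0.0223 -0.001  -0.0271]
  to (-18, -61, 43) d [0.0507 0.003  0.0356]
  to (3, -61, 43) d [0.0172 0.001  0.012 ]
  turn deg [-0.02  0.04  0.04]
```

View pics/w5.png

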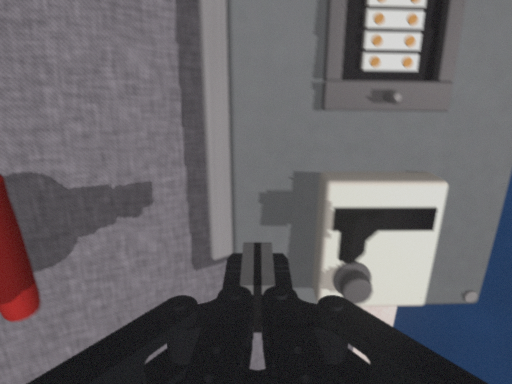

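The button is out again at (354,284), and the lever points down the slope. j4 is close to its limit, so I'll descend at x = -72 mm instead of -80 mm.

>>> {"api": "arm_command", "payload": {
  "rows": [
    {"claw": 0, "x": 0.0085, "y": 0, "z": -0.0055, "wx": 0, "wy": 0, "wz": 0},
    {"claw": 0, "x": 0.0085, "y": 0, "z": -0.0055, "wx": 0, "wy": 0, "wz": 0},
    {"claw": 0, "x": 0.006, "y": -0.0005, "z": -0.0055, "wx": 0, "wy": 0, "wz": 0},
    {"claw": 0, "x": 0.006, "y": -0.0005, "z": -0.006, "wx": 0, "wy": 0, "wz": 0},
    {"claw": 0, "x": 0.0066, "y": 0.0004, "z": 0.0046, "wx": 0, "wy": 0, "wz": 0},
    {"claw": 0, "x": 0.0066, "y": 0.0004, "z": 0.0046, "wx": 0, "wy": 0, "wz": 0},
    {"claw": 0, "x": 0.0066, "y": 0.0004, "z": 0.0046, "wx": 0, "wy": 0, "wz": 0},
    {"claw": 0, "x": 0.0066, "y": 0.0004, "z": 0.0046, "wx": 0, "wy": 0, "wz": 0}
  ]
}}

```text
clock: 5.07
tcp_pos: [0.5672, -0.0724, 0.1422]
tool_rot: [-3.14, -0.61, 0.059]
ft_force: [-0.9, -1.4, 0.4]
grip_width: 0.0001
```

```bash
python3 -c "
from h import *
show([(-18,-61,43),(3,-61,43)],0)"
```

```text
t 5.07 panel mm [-39.3 -61.7  42.1] F panel [-0.5 -1.3  0.9] grip 0.0001 j [ 0.42  0.   -0.28  2.19 -0.34  0.36  0.48]
  to (-18, -61, 43) d [0.0169 0.0017 0.0129]
  to (3, -61, 43) d [0.0172 0.001  0.012 ]
  turn deg [-0.05 -0.06  0.  ]
```

>>> {"api": "arm_command", "payload": {
  "rows": [
    {"claw": 0, "x": 0.0047, "y": 0.0003, "z": 0.0034, "wx": 0, "wy": 0, "wz": 0},
    {"claw": 0, "x": 0.0047, "y": 0.0003, "z": 0.0034, "wx": 0, "wy": 0, "wz": 0},
    {"claw": 0, "x": 0.0047, "y": 0.0003, "z": 0.0034, "wx": 0, "wy": 0, "wz": 0},
    {"claw": 0, "x": 0.0047, "y": 0.0003, "z": 0.0034, "wx": 0, "wy": 0, "wz": 0},
    {"claw": 0, "x": 0.0047, "y": 0.0003, "z": 0.0034, "wx": 0, "wy": 0, "wz": 0},
    {"claw": 0, "x": 0.0047, "y": 0.0003, "z": 0.0034, "wx": 0, "wy": 0, "wz": 0},
    {"claw": 0, "x": 0.0047, "y": 0.0003, "z": 0.0034, "wx": 0, "wy": 0, "wz": 0},
    {"claw": 0, "x": 0, "y": 0, "z": 0, "wx": 0, "wy": 0, "wz": 0}
  ]
}}

```text
clock: 5.73
tcp_pos: [0.6015, -0.0701, 0.1681]
tool_rot: [-3.142, -0.614, 0.06]
ft_force: [0.5, -0.4, -0.2]
grip_width: -0.0002
```

```bash
python3 -c "
from h import *
show([(-40,-61,50),(-40,-61,90)],0)
s=bot.observe(); c=bot.read_camera('wrist'); cv2.imwrite('pics/w6.png',c['color'])
c=bot.read_camera('scene'); cv2.imwrite('pics/s6.png',cv2.resize(c['color'][160:300,190:390],None,fx=4,fy=4,interpolation=cv2.INTER_CUBIC))"
```

```text
t 5.73 panel mm [  3.7 -61.4  43.6] F panel [ 0.3 -0.5 -0.4] grip -0.0002 j [ 0.4   0.04 -0.28  2.09 -0.24  0.42  0.38]
  to (-40, -61, 50) d [-0.0394 -0.0019 -0.0199]
  to (-40, -61, 90) d [-0.0229 -0.0014  0.0328]
  turn deg [-0.01  0.16 -0.02]
```

View pics/w6.png

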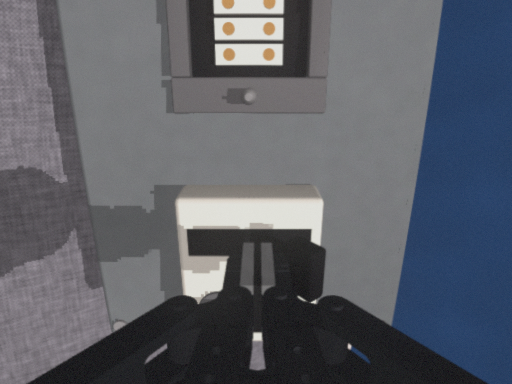

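View pics/s6.png

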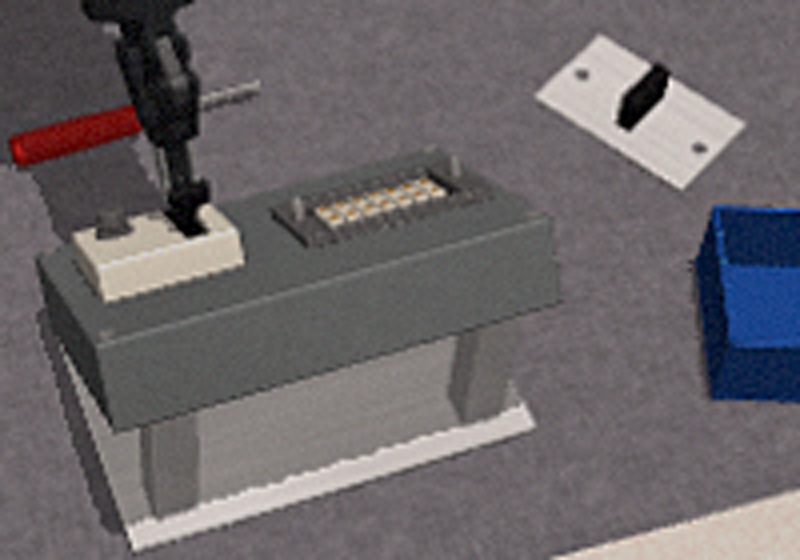

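The lever's wide end is now up the slope at (312,268), and the force is about 0. I'll nudge it a little further to be sure, then back off.

>>> {"api": "arm_command", "payload": {
  "rows": [
    {"claw": 0, "x": 0.0025, "y": 0, "z": 0.0017, "wx": 0, "wy": 0, "wz": 0},
    {"claw": 0, "x": 0.0016, "y": 0, "z": 0.0011, "wx": 0, "wy": 0, "wz": 0},
    {"claw": 0, "x": 0, "y": 0, "z": 0, "wx": 0, "wy": 0, "wz": 0},
    {"claw": 0, "x": -0.0025, "y": 0, "z": -0.0017, "wx": 0, "wy": 0, "wz": 0},
    {"claw": 0, "x": -0.007, "y": -0.0005, "z": -0.0045, "wx": 0, "wy": 0, "wz": 0},
    {"claw": 0, "x": -0.012, "y": -0.0005, "z": -0.007, "wx": 0, "wy": 0, "wz": 0},
    {"claw": 0, "x": -0.012, "y": -0.0005, "z": 0.002, "wx": 0, "wy": 0, "wz": 0},
    {"claw": 0, "x": -0.011, "y": 0, "z": 0.015, "wx": 0, "wy": 0, "wz": 0}
  ]
}}

```text
clock: 6.5
tcp_pos: [0.5563, -0.0714, 0.1691]
tool_rot: [-3.138, -0.605, 0.058]
ft_force: [-0.2, 0.2, -0.2]
grip_width: 0.0001
```

```bash
python3 -c "
from h import *
show([])
s=bot.observe(); c=bot.read_camera('wrist'); cv2.imwrite('pics/w7.png',c['color']); np.save('pics/w7.npy',dict(c=c,s=s),allow_pickle=True)"
```

```text
t 6.5 panel mm [-32.7 -60.   70.4] F panel [-0.3  0.2 -0.1] grip 0.0001 j [ 0.43 -0.06 -0.27  2.18 -0.33  0.44  0.47]
```

View pics/w7.png

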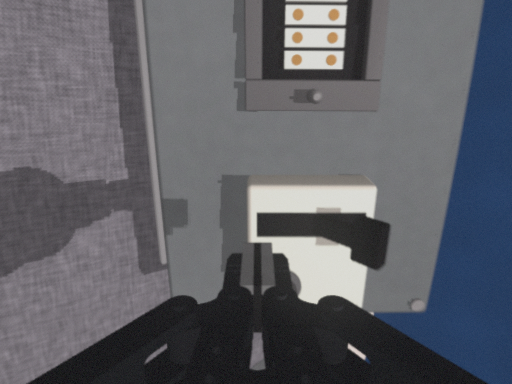

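The lever is at rest in the up position at (370,240), clear of the robot. Before fetching the cover I'll turn to the final fitting yaw over the bay and measure both pins.

>>> {"api": "arm_command", "payload": {
  "rows": [
    {"claw": 0, "x": 0.001, "y": 0.01, "z": 0.005, "wx": -4, "wy": -0.24, "wz": 5.73},
    {"claw": 0, "x": 0.001, "y": 0.01, "z": 0.005, "wx": -4, "wy": -0.24, "wz": 5.73},
    {"claw": 0, "x": 0.001, "y": 0.01, "z": 0.005, "wx": -4, "wy": -0.24, "wz": 5.73},
    {"claw": 0, "x": 0.001, "y": 0.01, "z": 0.005, "wx": -4, "wy": -0.24, "wz": 5.73},
    {"claw": 0, "x": 0.001, "y": 0.01, "z": 0.005, "wx": -4, "wy": -0.24, "wz": 5.73},
    {"claw": 0, "x": 0.001, "y": 0.01, "z": 0.005, "wx": -4, "wy": -0.24, "wz": 5.73},
    {"claw": 0, "x": 0.001, "y": 0.01, "z": 0.005, "wx": -4, "wy": -0.24, "wz": 5.73},
    {"claw": 0, "x": 0.001, "y": 0.01, "z": 0.005, "wx": -4, "wy": -0.24, "wz": 5.73}
  ]
}}

```text
clock: 7.22
tcp_pos: [0.5673, 0.0087, 0.2131]
tool_rot: [2.615, -0.325, 1.131]
ft_force: [-0.1, -0.1, -0.1]
grip_width: -0.0
```

>>> {"api": "arm_command", "payload": {
  "rows": [
    {"claw": 0, "x": 0.001, "y": 0.01, "z": 0.005, "wx": -4, "wy": -0.24, "wz": 5.73},
    {"claw": 0, "x": 0.001, "y": 0.01, "z": 0.005, "wx": -4, "wy": -0.24, "wz": 5.73},
    {"claw": 0, "x": 0.001, "y": 0.01, "z": 0.005, "wx": -4, "wy": -0.24, "wz": 5.73},
    {"claw": 0, "x": 0.001, "y": 0.01, "z": 0.005, "wx": -4, "wy": -0.24, "wz": 5.73},
    {"claw": 0, "x": 0.001, "y": 0.01, "z": 0.005, "wx": -3.4, "wy": -0.2, "wz": 4.9},
    {"claw": 0, "x": 0, "y": 0, "z": 0, "wx": 0, "wy": 0, "wz": 0},
    {"claw": 0, "x": 0, "y": 0, "z": 0, "wx": 0, "wy": 0, "wz": 0},
    {"claw": 0, "x": 0, "y": 0, "z": 0, "wx": 0, "wy": 0, "wz": 0}
  ]
}}

```text
clock: 7.88
tcp_pos: [0.5723, 0.0576, 0.2377]
tool_rot: [2.532, -0.005, 1.626]
ft_force: [0.0, 0.1, -0.2]
grip_width: -0.0002
```

```bash
python3 -c "
from h import *
show([],np.pi/2)
s=bot.observe(); c=bot.read_camera('wrist'); cv2.imwrite('pics/w8.png',c['color']); np.save('pics/w8.npy',dict(c=c,s=s),allow_pickle=True)"
```

```text
t 7.88 panel mm [ 26.   67.8 113. ] F panel [-0.1  0.1 -0.2] grip -0.0002 j [ 0.21 -0.12 -0.38  2.07  0.04  0.58  1.41]
  turn deg [-0.28 -0.1   0.23]
```

View pics/w8.png

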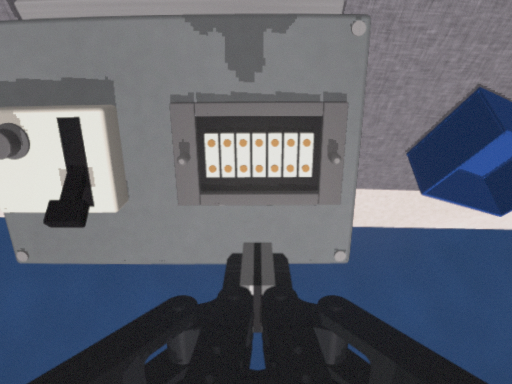

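```bash
python3 - <<'E'
from h import *
d=load("pics/w8.npy"); c=d["c"]
im=c["color"]
a=cv2.resize(im[135:185,160:210],None,fx=8,fy=8,interpolation=cv2.INTER_CUBIC)
b=cv2.resize(im[135:185,312:362],None,fx=8,fy=8,interpolation=cv2.INTER_CUBIC)
cv2.imwrite("pics/w8z.png",np.clip(np.hstack([a,b]).astype(int)*2,0,255).astype(np.uint8))
E
```

```text
(no output)
```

View pics/w8z.png

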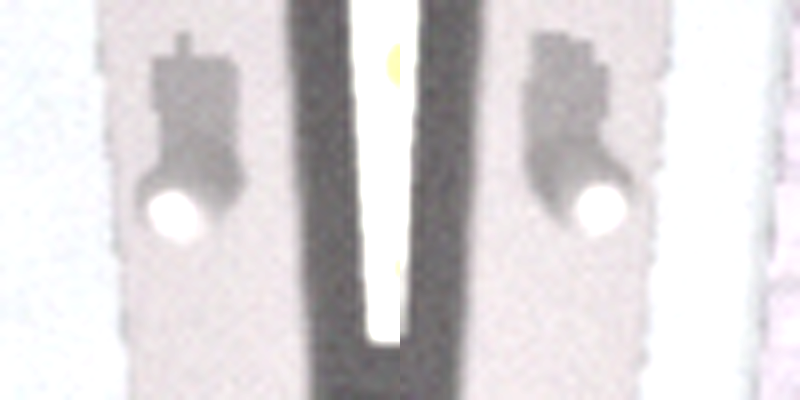

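Zoomed in, the pin tips are at about (181.4,161.2) and (336.6,160.8).

```bash
python3 - <<'E'
from h import *
d=load("pics/w8.npy"); c,s=d["c"],d["s"]
P=cloud(c,s); D=(P-C)@A
f=np.concatenate([P[110:230,150:168].reshape(-1,3),P[215:235,180:330].reshape(-1,3)]); f=f[np.isfinite(f).all(1)]
m0=f.mean(0); n=np.linalg.svd(f-m0)[2][2]; n*=np.sign(n[2]); print("face n",n,np.degrees(np.arccos(n[2])),np.degrees(np.arctan2(-n[1],-n[0])),"face z mm",((m0-C)@A[:,2])*1000)
fz=(m0-C)@A[:,2]
q=onplane(c,[[181.4,161.2],[336.6,160.8]],C+(fz+.022)*A[:,2],A[:,2],s)
Q=(q-C)@A*1000; print("pins panel",Q,"sep",np.linalg.norm(q[1]-q[0]),"mid",Q.mean(0), "angle deg",np.degrees(np.arctan2(-(Q[1]-Q[0])[0],(Q[1]-Q[0])[1])))
print("mid world",q.mean(0))
print("rim z", np.nanmedian(D[195:204,200:320,2])-fz)
Rt=R.from_euler("xyz",s["tool_rot"]).as_matrix()
print("mid in tool",(q.mean(0)-s["tcp_pos"])@Rt*1000)
E
```

```text
face n [-0.57343401 -0.03237975  0.81861162] 35.05394751122457 3.231854087084905 face z mm -0.07748085127185726
pins panel [[ -0.31397552  13.67646935  21.92251915]
 [  0.3079788  125.31678259  21.92251915]] sep 0.11164204569278031 mid [-2.99836189e-03  6.94966260e+01  2.19225191e+01] angle deg -0.3191946345172585
mid world [0.60312385 0.06112842 0.14815616]
rim z 0.007920745202271828
mid in tool [  1.41746704 -25.85265723  91.10914545]
```

The pin separation is 111.6 mm and the rim is 7.9 mm high, both as specified. The bay centre is at (0, 69.5) in my panel frame. Now I move over the cover.

>>> {"api": "arm_command", "payload": {
  "rows": [
    {"claw": 1, "x": -0.0065, "y": 0.015, "z": 0, "wx": -0.4, "wy": 7, "wz": 0},
    {"claw": 1, "x": -0.0065, "y": 0.021, "z": 0, "wx": -0.4, "wy": 7, "wz": 0},
    {"claw": 1, "x": -0.0065, "y": 0.022, "z": -0.005, "wx": -0.4, "wy": 7, "wz": 0},
    {"claw": 1, "x": -0.0065, "y": 0.022, "z": -0.005, "wx": -0.4, "wy": 7, "wz": 0},
    {"claw": 1, "x": -0.0065, "y": 0.022, "z": -0.005, "wx": -0.4, "wy": 7, "wz": 0},
    {"claw": 1, "x": -0.0065, "y": 0.022, "z": -0.005, "wx": 0, "wy": 0, "wz": -6.8},
    {"claw": 1, "x": -0.0065, "y": 0.022, "z": -0.005, "wx": 0, "wy": 0, "wz": -6.8},
    {"claw": 1, "x": -0.0065, "y": 0.022, "z": -0.005, "wx": 0, "wy": 0, "wz": -6.8}
  ]
}}

```text
clock: 8.6
tcp_pos: [0.5209, 0.2265, 0.2062]
tool_rot: [-3.136, -0.003, 1.262]
ft_force: [-0.2, -0.4, 0.3]
grip_width: 0.0853
```

>>> {"api": "arm_command", "payload": {
  "rows": [
    {"claw": 1, "x": -0.0065, "y": 0.021, "z": -0.005, "wx": 0, "wy": 0, "wz": -6.8},
    {"claw": 1, "x": -0.0065, "y": 0.021, "z": -0.005, "wx": 0, "wy": 0, "wz": -6.8},
    {"claw": 1, "x": -0.0065, "y": 0.021, "z": -0.005, "wx": 0, "wy": 0, "wz": -6.8},
    {"claw": 1, "x": -0.0065, "y": 0.021, "z": -0.005, "wx": 0, "wy": 0, "wz": -6.8},
    {"claw": 1, "x": -0.0065, "y": 0.021, "z": -0.005, "wx": 0, "wy": 0, "wz": -6.8},
    {"claw": 1, "x": 0, "y": 0, "z": 0, "wx": 0, "wy": 0, "wz": -6.8},
    {"claw": 1, "x": 0, "y": 0, "z": 0, "wx": 0, "wy": 0, "wz": 0},
    {"claw": 1, "x": 0, "y": 0, "z": 0, "wx": 0, "wy": 0, "wz": 0}
  ]
}}

```text
clock: 9.27
tcp_pos: [0.4886, 0.3303, 0.1828]
tool_rot: [-3.14, -0.002, 0.561]
ft_force: [0.4, 0.7, 0.7]
grip_width: 0.0851
```

```bash
python3 - <<'E'
from h import *
s=bot.observe(); c=bot.read_camera('wrist'); cv2.imwrite('pics/w9.png',c['color']); np.save('pics/w9.npy',dict(c=c,s=s),allow_pickle=True)
print(s["clock"],s["tcp_pos"],np.degrees(s["tool_rot"]),s["joints"],s["grip_width"])
E
```

```text
9.2667 [0.48860005 0.33033707 0.18284844] [-1.79929094e+02 -1.39138665e-01  3.21383383e+01] [-0.33131862  0.36346856 -0.4094791   1.53186187  0.14765324  1.27446866
 -0.19880719] 0.08507802307496544
```

View pics/w9.png

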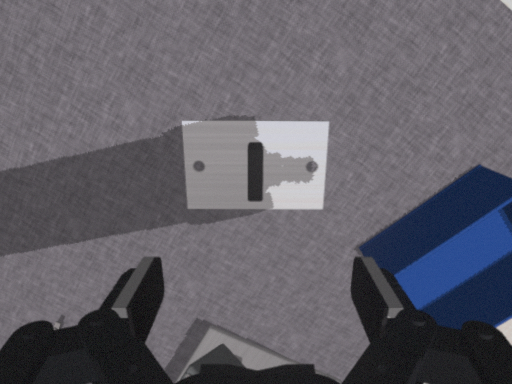

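The cover is at about (255,165) with its holes at (199,166) and (312,167), and the rib is upright in the image. I'll measure it in the tool frame.

```bash
python3 - <<'E'
from h import *
d=load("pics/w9.npy"); c,s=d["c"],d["s"]
P=cloud(c,s); print("mat z",np.nanmedian(P[30:100,100:250,2]),"plate z",np.nanmedian(P[180:205,275:315,2]),"rib z",np.nanmedian(P[160:185,252:258,2]))
Rt=R.from_euler("xyz",s["tool_rot"]).as_matrix()
q=onz(c,[[199,166],[312,167]],.0065-.001,s); print("holes",q,np.linalg.norm(q[1]-q[0]),"mid",q.mean(0),"ang",np.degrees(np.arctan2(*(q[1]-q[0])[[1,0]])))
q2=onz(c,[[182,121.5],[328.5,121.5],[323.5,209],[187.5,209]],.006,s); print("corners mid",q2.mean(0),np.linalg.norm(q2[1]-q2[0]),np.linalg.norm(q2[2]-q2[1]))
print("mid tool",(q.mean(0)-s["tcp_pos"])@Rt*1000)
g=c["color"].max(-1); m=(g<45).astype(np.uint8); m[:,:235]=0;m[:,275:]=0;m[:125]=0;m[205:]=0
ct=max(cv2.findContours(m,0,2)[0],key=cv2.contourArea); print("rib px",cv2.minAreaRect(ct)); 
E
```

```text
mat z 0.0005397338579565814 plate z 0.00491170611055014 rib z 0.03681644440686438
holes [[0.44064733 0.29989802 0.0055    ]
 [0.53600255 0.35826606 0.0055    ]] 0.11180092302179294 mid [0.48832494 0.32908204 0.0055    ] ang 31.471289268070848
corners mid [0.48846024 0.32860646 0.006     ] 0.13878843074006827 0.08943357577095913
mid tool [ -1.3312542    1.13583961 177.34446404]
rib px ((252.2647247314453, 146.058837890625), (6.5484619140625, 7.276068687438965), 75.96376037597656)
```

>>> {"api": "arm_command", "payload": {
  "rows": [
    {"claw": 1, "x": 0, "y": -0.001, "z": -0.025, "wx": 0, "wy": 0, "wz": -0.5},
    {"claw": 1, "x": 0, "y": 0, "z": -0.025, "wx": 0, "wy": 0.1, "wz": 0},
    {"claw": 1, "x": 0, "y": 0, "z": -0.025, "wx": 0, "wy": 0, "wz": 0},
    {"claw": 1, "x": 0, "y": 0, "z": -0.025, "wx": 0, "wy": 0, "wz": 0},
    {"claw": 1, "x": 0, "y": 0, "z": -0.025, "wx": 0, "wy": 0, "wz": 0},
    {"claw": 1, "x": 0, "y": 0, "z": -0.025, "wx": 0, "wy": 0, "wz": 0},
    {"claw": 1, "x": 0, "y": 0, "z": -0.015, "wx": 0, "wy": 0, "wz": 0},
    {"claw": 1, "x": 0, "y": 0, "z": -0.007, "wx": 0, "wy": 0, "wz": 0}
  ]
}}

```text
clock: 9.98
tcp_pos: [0.4879, 0.3277, 0.0088]
tool_rot: [-3.14, 0.002, 0.551]
ft_force: [-0.0, -0.3, -0.1]
grip_width: 0.0854
```

>>> {"api": "arm_command", "payload": {
  "rows": [
    {"claw": 1, "x": 0, "y": 0, "z": 0, "wx": 0, "wy": 0, "wz": 0},
    {"claw": 0.1, "x": 0, "y": 0, "z": 0, "wx": 0, "wy": 0, "wz": 0},
    {"claw": 0, "x": 0, "y": 0, "z": 0, "wx": 0, "wy": 0, "wz": 0},
    {"claw": 0, "x": 0, "y": 0, "z": 0, "wx": 0, "wy": 0, "wz": 0},
    {"claw": 0, "x": 0, "y": 0, "z": 0, "wx": 0, "wy": 0, "wz": 0},
    {"claw": 0, "x": 0, "y": 0, "z": 0, "wx": 0, "wy": 0, "wz": 0},
    {"claw": 0, "x": 0, "y": 0, "z": 0, "wx": 0, "wy": 0, "wz": 0},
    {"claw": 0, "x": 0, "y": 0, "z": 0, "wx": 0, "wy": 0, "wz": 0}
  ],
  "squeeze": 60
}}

```text
clock: 10.65
tcp_pos: [0.4886, 0.3306, 0.0121]
tool_rot: [-3.139, -0.003, 0.551]
ft_force: [-0.9, -0.8, 4.1]
grip_width: 0.0129
```

The grip closed at 12.9 mm on the rib. Lifting.

>>> {"api": "arm_command", "payload": {
  "rows": [
    {"claw": 0, "x": 0, "y": 0, "z": 0.01, "wx": 0, "wy": 0, "wz": 0},
    {"claw": 0, "x": 0, "y": 0, "z": 0.025, "wx": 0, "wy": 0, "wz": 0},
    {"claw": 0, "x": 0, "y": 0, "z": 0.03, "wx": 0, "wy": 0, "wz": 0},
    {"claw": 0, "x": 0, "y": 0, "z": 0.035, "wx": 0, "wy": 0, "wz": 0},
    {"claw": 0, "x": 0, "y": 0, "z": 0.035, "wx": 0, "wy": 0, "wz": 0},
    {"claw": 0, "x": 0, "y": 0, "z": 0.035, "wx": 0, "wy": 0, "wz": 0},
    {"claw": 0, "x": 0, "y": 0, "z": 0.035, "wx": 0, "wy": 0, "wz": 0},
    {"claw": 0, "x": 0, "y": 0, "z": 0.025, "wx": 0, "wy": 0, "wz": 0}
  ]
}}

```text
clock: 11.32
tcp_pos: [0.4882, 0.3306, 0.2454]
tool_rot: [-3.139, -0.005, 0.551]
ft_force: [1.0, 1.8, -2.0]
grip_width: 0.0129
```

>>> {"api": "arm_command", "payload": {
  "rows": [
    {"claw": 0, "x": 0.002, "y": -0.01, "z": 0, "wx": 0, "wy": 0, "wz": 5},
    {"claw": 0, "x": 0.004, "y": -0.018, "z": 0, "wx": 0, "wy": 0, "wz": 6.5},
    {"claw": 0, "x": 0.004, "y": -0.02, "z": 0, "wx": 0, "wy": 0, "wz": 6.5},
    {"claw": 0, "x": 0.004, "y": -0.02, "z": 0, "wx": 0, "wy": 0, "wz": 6.5},
    {"claw": 0, "x": 0.004, "y": -0.02, "z": 0, "wx": 0, "wy": 0, "wz": 6.5},
    {"claw": 0, "x": 0.004, "y": -0.02, "z": 0, "wx": 0, "wy": 0, "wz": 6.5},
    {"claw": 0, "x": 0.004, "y": -0.02, "z": 0, "wx": 0, "wy": 0, "wz": 6.5},
    {"claw": 0, "x": 0.004, "y": -0.02, "z": 0, "wx": 0, "wy": 0, "wz": 6.5}
  ]
}}

```text
clock: 11.98
tcp_pos: [0.5178, 0.1812, 0.2416]
tool_rot: [-3.138, -0.001, 1.438]
ft_force: [-0.6, -0.5, -2.6]
grip_width: 0.0128
```

>>> {"api": "arm_command", "payload": {
  "rows": [
    {"claw": 0, "x": 0.004, "y": -0.02, "z": 0, "wx": 0, "wy": 0, "wz": 6.5},
    {"claw": 0, "x": 0.004, "y": -0.02, "z": 0, "wx": 0, "wy": 0, "wz": 4.7},
    {"claw": 0, "x": 0.004, "y": -0.018, "z": 0, "wx": 0.4, "wy": -6, "wz": 0},
    {"claw": 0, "x": 0.004, "y": -0.018, "z": 0, "wx": 0.4, "wy": -6, "wz": 0},
    {"claw": 0, "x": 0.002, "y": -0.015, "z": 0, "wx": 0.4, "wy": -6, "wz": 0},
    {"claw": 0, "x": 0.002, "y": -0.015, "z": 0, "wx": 0.4, "wy": -6, "wz": 0},
    {"claw": 0, "x": 0, "y": -0.01, "z": 0, "wx": 0.4, "wy": -6, "wz": 0},
    {"claw": 0, "x": 0, "y": 0, "z": 0, "wx": 0.3, "wy": -5, "wz": 0}
  ]
}}

```text
clock: 12.65
tcp_pos: [0.5372, 0.0632, 0.2415]
tool_rot: [2.528, -0.005, 1.627]
ft_force: [-0.2, 0.6, -3.8]
grip_width: 0.0131
```

```bash
sed -i 's/^C=.*/C=np.array([.6198,-.0075,.1302]); PSI=np.radians(3.2); A=axes(PSI)/' h.py; python3 - <<'E'
from h import *
show([(0,69.5,80)],np.pi/2)
s=bot.observe(); c=bot.read_camera('wrist'); cv2.imwrite('pics/w10.png',c['color']); np.save('pics/w10.npy',dict(c=c,s=s),allow_pickle=True)
E
```

```text
t 12.65 panel mm [ -0.5  75.2 136.2] F panel [-2.4  0.6 -3. ] grip 0.0131 j [ 0.21 -0.22 -0.39  2.13 -0.01  0.6   1.43]
  to (0, 69.5, 80) d [ 0.0329 -0.0039 -0.0457]
  turn deg [-0.32  0.16  0.  ]
```

View pics/w10.png

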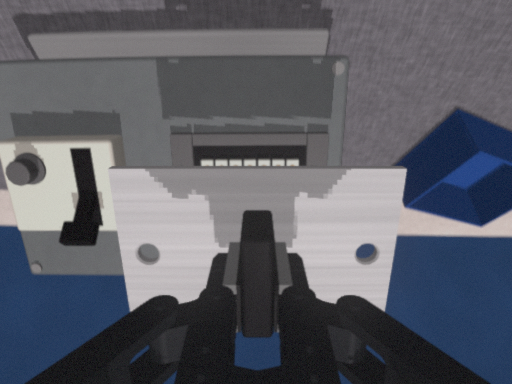

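The plate is held straight, with its holes at (148,253) and (367,252). I'll measure the holes and the plate plane in the tool frame.

```bash
python3 - <<'E'
from h import *
d=load("pics/w10.npy"); c,s=d["c"],d["s"]
Rt=R.from_euler("xyz",s["tool_rot"]).as_matrix(); tp=np.array(s["tcp_pos"])
P=(cloud(c,s)-tp)@Rt*1000
f=np.concatenate([P[178:300:3,135:140].reshape(-1,3),P[175:205,130:235].reshape(-1,3),P[175:205,280:385].reshape(-1,3),P[210:235,330:385].reshape(-1,3)]); f=f[np.isfinite(f).all(1)]
f=f[abs(f[:,2]-np.median(f[:,2]))<6]
m0=f.mean(0); n=np.linalg.svd(f-m0)[2][2]; n*=np.sign(n[2]); print("plate n in tool",n,"z at origin",m0[2]-(n[0]*-m0[0]+n[1]*-m0[1])/n[2]*1, m0)
z0=(n@m0)/n[2]; print("top plane tool z mm at axis",z0)
def intool(uv):
    p0=tp+Rt@(np.array([0,0,z0])/1000); return (onplane(c,uv,p0,Rt@n,s)-tp)@Rt*1000
im=c["color"]; 
hs=[]
for (u,v) in((148,253),(367,252)):
    w=im[v-14:v+15,u-14:u+15].astype(int); g=cv2.cvtColor(im,cv2.COLOR_BGR2GRAY)[v-14:v+15,u-14:u+15]
    m=(g<np.median(g)*0.82).astype(np.uint8)
    k=cv2.connectedComponentsWithStats(m); 
    ct=max(cv2.findContours(m,0,2)[0],key=cv2.contourArea); e=cv2.fitEllipse(cv2.convexHull(ct)); print(e,cv2.boundingRect(ct)); hs.append((u-14+e[0][0],v-14+e[0][1]))
h=intool(hs); print(hs,h,"sep",np.linalg.norm(h[1]-h[0]),"mid",h.mean(0))
cr=intool([[111,167.5],[405,167.5]]); print("rear corners",cr, "mid-x",cr.mean(0))
zo=np.hstack([cv2.resize(im[v-20:v+20,u-20:u+20],None,fx=9,fy=9,interpolation=cv2.INTER_CUBIC) for u,v in((148,253),(367,252))]); cv2.imwrite("pics/w10z.png",zo)
E
```

```text
plate n in tool [-0.00157242 -0.00137446  0.99999782] z at origin 7.294851784892199 [  7.04989408 -29.36808874   7.26557191]
top plane tool z mm at axis 7.2948517848922
((13.89413833618164, 14.561362266540527), (19.68433952331543, 22.289644241333008), 121.24800109863281) (3, 5, 22, 20)
((13.182608604431152, 15.248991012573242), (19.834272384643555, 21.838890075683594), 61.617523193359375) (3, 6, 22, 20)
[(147.89413833618164, 253.56136226654053), (366.18260860443115, 253.24899101257324)] [[-55.75888882   1.42661497   7.20913605]
 [ 55.75717442   1.51989235   7.38461468]] sep 111.51624030973704 mid [-8.57198768e-04  1.47325366e+00  7.29687537e+00]
rear corners [[-68.10688878 -44.09533571   7.12715164]
 [ 69.23434795 -43.804177     7.34351034]] mid-x [  0.56372958 -43.94975635   7.23533099]
```

View pics/w10z.png

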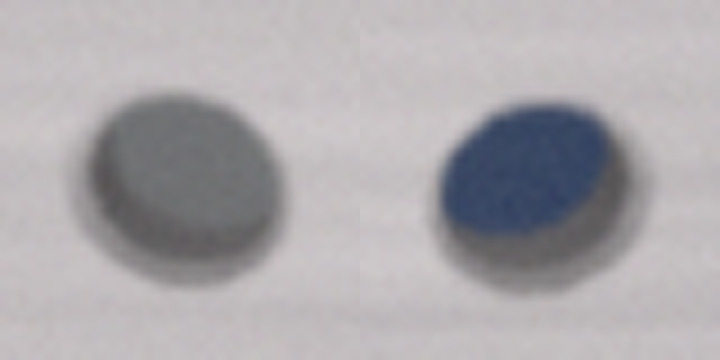

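The plate is level within 0.1° and its hole midpoint is at tool (0, 1.4). I'm going to 45 mm above the face over the pins.

```bash
python3 - <<'E'
from h import *
show([(-1.4,69.5,45)],np.pi/2)
E
```

```text
t 12.7 panel mm [ -5.6  76.1 134.7] F panel [-6.4  0.1 -2.5] grip 0.0128 j [ 0.21 -0.22 -0.39  2.14 -0.01  0.59  1.43]
  to (-1.4, 69.5, 45) d [ 0.0552 -0.0035 -0.0711]
  turn deg [-0.27  0.08 -0.06]
```

>>> {"api": "arm_command", "payload": {
  "rows": [
    {"claw": 0, "x": 0.008, "y": -0.0005, "z": -0.01, "wx": -0.3, "wy": 0.1, "wz": 0},
    {"claw": 0, "x": 0.01, "y": -0.0005, "z": -0.013, "wx": 0, "wy": 0, "wz": 0},
    {"claw": 0, "x": 0.01, "y": -0.0005, "z": -0.013, "wx": 0, "wy": 0, "wz": 0},
    {"claw": 0, "x": 0.01, "y": -0.001, "z": -0.013, "wx": 0, "wy": 0, "wz": 0},
    {"claw": 0, "x": 0.009, "y": -0.001, "z": -0.012, "wx": 0, "wy": 0, "wz": 0},
    {"claw": 0, "x": 0.008, "y": 0, "z": -0.01, "wx": 0, "wy": 0, "wz": 0},
    {"claw": 0, "x": 0, "y": 0, "z": 0, "wx": 0, "wy": 0, "wz": 0},
    {"claw": 0, "x": 0, "y": 0, "z": 0, "wx": 0, "wy": 0, "wz": 0}
  ]
}}

```text
clock: 13.37
tcp_pos: [0.5929, 0.0631, 0.1696]
tool_rot: [2.538, -0.002, 1.631]
ft_force: [0.2, -0.3, -2.4]
grip_width: 0.0131
```

```bash
python3 - <<'E'
from h import *
show([(-1.4,69.5,45),(-1.4,69.5,28)],np.pi/2)
s=bot.observe(); c=bot.read_camera('wrist'); cv2.imwrite('pics/w11.png',c['color']); np.save('pics/w11.npy',dict(c=c,s=s),allow_pickle=True)
E
```

```text
t 13.37 panel mm [ 3.8 72.  45.4] F panel [-1.3 -0.3 -2.1] grip 0.0131 j [ 0.24  0.02 -0.45  2.11  0.21  0.43  1.25]
  to (-1.4, 69.5, 45) d [-0.0039 -0.0028 -0.0034]
  to (-1.4, 69.5, 28) d [ 0.0097  0.0005 -0.0139]
  turn deg [-0.08 -0.4  -0.23]
```

View pics/w11.png

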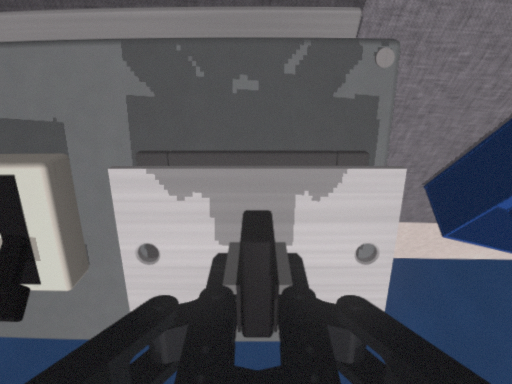

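>>> {"api": "arm_command", "payload": {
  "rows": [
    {"claw": 0, "x": -0.002, "y": -0.0014, "z": -0.0017, "wx": 0, "wy": -0.4, "wz": -0.2},
    {"claw": 0, "x": -0.002, "y": -0.0014, "z": -0.0017, "wx": 0, "wy": 0, "wz": 0},
    {"claw": 0, "x": 0, "y": 0, "z": 0, "wx": 0, "wy": 0, "wz": 0},
    {"claw": 0, "x": 0, "y": 0, "z": 0, "wx": 0, "wy": 0, "wz": 0},
    {"claw": 0, "x": 0, "y": 0, "z": 0, "wx": 0, "wy": 0, "wz": 0},
    {"claw": 0, "x": 0, "y": 0, "z": 0, "wx": 0, "wy": 0, "wz": 0},
    {"claw": 0, "x": 0, "y": 0, "z": 0, "wx": 0, "wy": 0, "wz": 0},
    {"claw": 0, "x": 0, "y": 0, "z": 0, "wx": 0, "wy": 0, "wz": 0}
  ]
}}

```text
clock: 14.08
tcp_pos: [0.5893, 0.06, 0.1671]
tool_rot: [2.527, -0.001, 1.627]
ft_force: [0.3, 1.0, -2.3]
grip_width: 0.013
```

```bash
python3 - <<'E'
from h import *
show([(-1.4,69.5,45),(-1.4,69.5,28)],np.pi/2)
s=bot.observe(); c=bot.read_camera('wrist'); im=c['color']; np.save('pics/w12.npy',dict(c=c,s=s),allow_pickle=True)
zo=np.hstack([cv2.resize(im[v-20:v+20,u-20:u+20],None,fx=9,fy=9,interpolation=cv2.INTER_CUBIC) for u,v in((148,253),(367,252))]); cv2.imwrite("pics/w12z.png",zo)
E
```

```text
t 14.08 panel mm [-0.6 69.1 45.5] F panel [-1.   0.9 -2.1] grip 0.013 j [ 0.24  0.01 -0.45  2.13  0.22  0.41  1.25]
  to (-1.4, 69.5, 45) d [-0.0003  0.0004 -0.0009]
  to (-1.4, 69.5, 28) d [ 0.0097  0.0005 -0.0139]
  turn deg [-0.08  0.21 -0.01]
```

View pics/w12z.png

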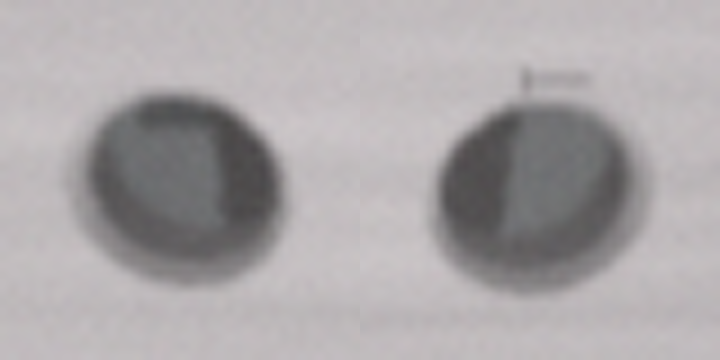

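>>> {"api": "arm_command", "payload": {
  "rows": [
    {"claw": 0, "x": 0.0019, "y": 0.0004, "z": -0.003, "wx": 0, "wy": 0.2, "wz": 0},
    {"claw": 0, "x": 0.0019, "y": 0.0003, "z": -0.003, "wx": 0, "wy": 0, "wz": 0},
    {"claw": 0, "x": 0.0019, "y": 0, "z": -0.003, "wx": 0, "wy": 0, "wz": 0},
    {"claw": 0, "x": 0, "y": 0, "z": 0, "wx": 0, "wy": 0, "wz": 0},
    {"claw": 0, "x": 0, "y": 0, "z": 0, "wx": 0, "wy": 0, "wz": 0},
    {"claw": 0, "x": 0, "y": 0, "z": 0, "wx": 0, "wy": 0, "wz": 0},
    {"claw": 0, "x": 0, "y": 0, "z": 0, "wx": 0, "wy": 0, "wz": 0},
    {"claw": 0, "x": 0, "y": 0, "z": 0, "wx": 0, "wy": 0, "wz": 0}
  ]
}}

```text
clock: 14.8
tcp_pos: [0.595, 0.0607, 0.1582]
tool_rot: [2.53, -0.001, 1.627]
ft_force: [0.3, -0.5, -2.9]
grip_width: 0.0129
```

```bash
python3 - <<'E'
from h import *
show([(-1.4,69.5,35),(-1.4,69.5,28)],np.pi/2)
s=bot.observe(); c=bot.read_camera('wrist'); im=c['color']; np.save('pics/w13.npy',dict(c=c,s=s),allow_pickle=True)
zo=np.hstack([cv2.resize(im[v-20:v+20,u-20:u+20],None,fx=9,fy=9,interpolation=cv2.INTER_CUBIC) for u,v in((148,253),(367,252))]); cv2.imwrite("pics/w13z.png",zo)
E
```

```text
t 14.8 panel mm [-1.1 69.5 34.9] F panel [-1.4 -0.5 -2.5] grip 0.0129 j [ 0.24  0.03 -0.45  2.13  0.26  0.39  1.21]
  to (-1.4, 69.5, 35) d [-0.0003 -0.     -0.0001]
  to (-1.4, 69.5, 28) d [ 0.004   0.0002 -0.0057]
  turn deg [-0.07  0.02 -0.01]
```

View pics/w13z.png

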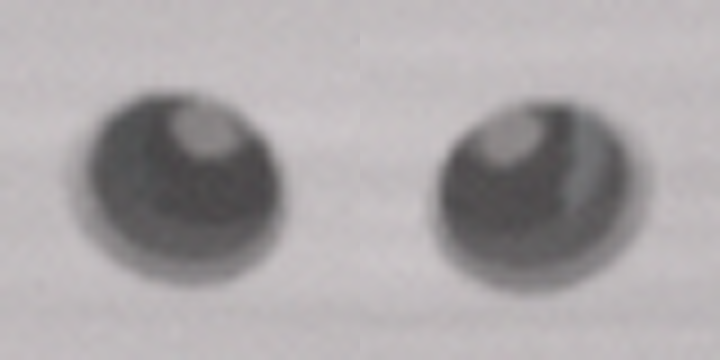

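Both pin tips show through the holes, at about (151,247.7) and (363.4,247.2). I'll compare them with the hole centres.

```bash
python3 - <<'E'
from h import *
d=load("pics/w13.npy"); c,s=d["c"],d["s"]
Rt=R.from_euler("xyz",s["tool_rot"]).as_matrix(); tp=np.array(s["tcp_pos"])
n=Rt[:,2]
p=(onplane(c,[[151,247.7],[363.4,247.2]],tp+n*.0129,n,s)-tp)@Rt*1000
h=(onplane(c,[[147.6,253.5],[366.3,253.3]],tp+n*.0073,n,s)-tp)@Rt*1000
print(p,h,"err pin-hole",p-h)
E
```

```text
[[-55.83029857   1.18285597  12.9       ]
 [ 55.92141392   1.06277956  12.9       ]] [[-55.93980027   1.44401862   7.3       ]
 [ 55.79117297   1.50175994   7.3       ]] err pin-hole [[ 0.10950171 -0.26116265  5.6       ]
 [ 0.13024095 -0.43898038  5.6       ]]
```

The misalignment is 0.1 mm by 0.35 mm. Lowering.

>>> {"api": "arm_command", "payload": {
  "rows": [
    {"claw": 0, "x": 0.0009, "y": 0, "z": -0.0019, "wx": 0, "wy": 0, "wz": 0},
    {"claw": 0, "x": 0.0012, "y": 0.0001, "z": -0.0017, "wx": 0, "wy": 0, "wz": 0},
    {"claw": 0, "x": 0.0012, "y": 0, "z": -0.0017, "wx": 0, "wy": 0, "wz": 0},
    {"claw": 0, "x": 0.0012, "y": 0.0001, "z": -0.0017, "wx": 0, "wy": 0, "wz": 0},
    {"claw": 0, "x": 0.0012, "y": 0, "z": -0.0017, "wx": 0, "wy": 0, "wz": 0},
    {"claw": 0, "x": 0.0012, "y": 0.0001, "z": -0.0017, "wx": 0, "wy": 0, "wz": 0},
    {"claw": 0, "x": 0, "y": 0, "z": 0, "wx": 0, "wy": 0, "wz": 0},
    {"claw": 0, "x": 0, "y": 0, "z": 0, "wx": 0, "wy": 0, "wz": 0}
  ]
}}

```text
clock: 15.52
tcp_pos: [0.6018, 0.061, 0.1473]
tool_rot: [2.531, -0.001, 1.627]
ft_force: [0.0, 0.4, -2.5]
grip_width: 0.0127
```

```bash
python3 - <<'E'
from h import *
show([(-1.7,69.5,20.2)],np.pi/2)
E
```

```text
t 15.52 panel mm [-1.8 69.4 22.2] F panel [-1.4  0.4 -2. ] grip 0.0127 j [ 0.23  0.07 -0.44  2.12  0.31  0.37  1.17]
  to (-1.7, 69.5, 20.2) d [ 0.0012  0.0001 -0.0016]
  turn deg [-0.08 -0.02 -0.01]
```

No contact force yet with 2 mm to go. I'll continue until it presses lightly on the rim.

>>> {"api": "arm_command", "payload": {
  "rows": [
    {"claw": 0, "x": 0.0006, "y": 0, "z": -0.0008, "wx": 0, "wy": 0, "wz": 0},
    {"claw": 0, "x": 0.0006, "y": 0.0001, "z": -0.0008, "wx": 0, "wy": 0, "wz": 0},
    {"claw": 0, "x": 0.0003, "y": 0, "z": -0.0004, "wx": 0, "wy": 0, "wz": 0},
    {"claw": 0, "x": 0, "y": 0, "z": 0, "wx": 0, "wy": 0, "wz": 0},
    {"claw": 0, "x": 0, "y": 0, "z": 0, "wx": 0, "wy": 0, "wz": 0},
    {"claw": 0, "x": 0, "y": 0, "z": 0, "wx": 0, "wy": 0, "wz": 0},
    {"claw": 0, "x": 0, "y": 0, "z": 0, "wx": 0, "wy": 0, "wz": 0},
    {"claw": 0, "x": 0, "y": 0, "z": 0, "wx": 0, "wy": 0, "wz": 0}
  ]
}}

```text
clock: 16.18
tcp_pos: [0.6033, 0.0611, 0.146]
tool_rot: [2.53, -0.001, 1.627]
ft_force: [-4.7, 0.0, 3.3]
grip_width: 0.0128
```

```bash
python3 - <<'E'
from h import *
show([],np.pi/2)
c=bot.read_camera('scene'); cv2.imwrite('pics/s14.png',cv2.resize(c['color'][150:290,190:390],None,fx=4,fy=4,interpolation=cv2.INTER_CUBIC))
E
```

```text
t 16.18 panel mm [-1.3 69.4 20.2] F panel [-1.9  0.3  5.4] grip 0.0128 j [ 0.23  0.07 -0.44  2.12  0.32  0.37  1.16]
  turn deg [-0.06  0.02 -0.  ]
```

View pics/s14.png

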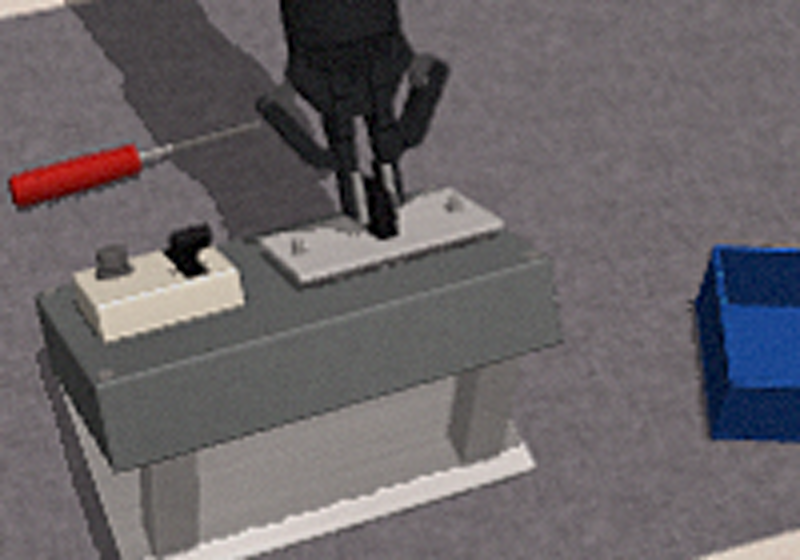

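The cover is on the rim with both pins showing through the holes, and it presses at 5 N at the expected height. Now I open the gripper and retreat along the normal.

>>> {"api": "arm_command", "payload": {
  "rows": [
    {"claw": 0.6, "x": 0, "y": 0, "z": 0, "wx": 0, "wy": 0, "wz": 0},
    {"claw": 0.6, "x": 0, "y": 0, "z": 0, "wx": 0, "wy": 0, "wz": 0},
    {"claw": 0.6, "x": 0, "y": 0, "z": 0, "wx": 0, "wy": 0, "wz": 0},
    {"claw": 0.6, "x": 0, "y": 0, "z": 0, "wx": 0, "wy": 0, "wz": 0},
    {"claw": 0.6, "x": 0, "y": 0, "z": 0, "wx": 0, "wy": 0, "wz": 0},
    {"claw": 0.6, "x": -0.0029, "y": -0.0002, "z": 0.0041, "wx": 0, "wy": 0, "wz": 0},
    {"claw": 0.6, "x": -0.0057, "y": -0.0003, "z": 0.0082, "wx": 0, "wy": 0, "wz": 0},
    {"claw": 0.6, "x": -0.0086, "y": -0.0005, "z": 0.0123, "wx": 0, "wy": 0, "wz": 0}
  ]
}}

```text
clock: 16.9
tcp_pos: [0.5855, 0.0602, 0.1696]
tool_rot: [2.533, -0.002, 1.627]
ft_force: [0.2, -0.3, -0.2]
grip_width: 0.0515
```

>>> {"api": "arm_command", "payload": {
  "rows": [
    {"claw": 0.6, "x": -0.0115, "y": -0.0006, "z": 0.0164, "wx": 0, "wy": 0, "wz": 0},
    {"claw": 0.6, "x": -0.0115, "y": -0.0006, "z": 0.0164, "wx": 0, "wy": 0, "wz": 0},
    {"claw": 0.6, "x": -0.0115, "y": -0.0006, "z": 0.0164, "wx": 0, "wy": 0, "wz": 0},
    {"claw": 0.6, "x": -0.0086, "y": -0.0005, "z": 0.0123, "wx": 0, "wy": 0, "wz": 0},
    {"claw": 0.6, "x": 0, "y": 0, "z": 0, "wx": 0, "wy": 0, "wz": 0},
    {"claw": 0.6, "x": 0, "y": 0, "z": 0, "wx": 0, "wy": 0, "wz": 0},
    {"claw": 0.6, "x": 0, "y": 0, "z": 0, "wx": 0, "wy": 0, "wz": 0},
    {"claw": 0.6, "x": 0, "y": 0, "z": 0, "wx": 0, "wy": 0, "wz": 0}
  ]
}}

```text
clock: 17.57
tcp_pos: [0.5429, 0.0578, 0.2306]
tool_rot: [2.532, -0.001, 1.627]
ft_force: [0.0, -0.4, 0.2]
grip_width: 0.0513
```

```bash
python3 - <<'E'
from h import *
show([],np.pi/2)
s=bot.observe(); c=bot.read_camera('wrist'); im=c['color']; np.save('pics/w15.npy',dict(c=c,s=s),allow_pickle=True); cv2.imwrite("pics/w15.png",im)
P=(cloud(c,s)-C)@A*1000
k=(abs(P[...,2]-13)<5)&(im.min(-1)>90)&(abs(P[...,0])<50)&(P[...,1]>-5)&(P[...,1]<145)
f=P[k]; X=np.c_[f[:,:2],np.ones(len(f))]; co=np.linalg.lstsq(X,f[:,2],rcond=None)[0]; print("plate top z at bay",co@[0,69.5,1],"tilt rad",co[:2],len(f))
m=cv2.morphologyEx(k.astype(np.uint8),cv2.MORPH_CLOSE,np.ones((25,25))); ct=max(cv2.findContours(m,0,2)[0],key=cv2.contourArea).reshape(-1,2)
Q=((onplane(c,ct,C+A[:,2]*.013,A[:,2],s)-C)@A*1000)[:,:2].astype(np.float32); print(cv2.minAreaRect(Q))
c=bot.read_camera('top'); cv2.imwrite("pics/t15.png",c['color'])
E
```

```text
t 17.57 panel mm [ -2.3  69.5 124.2] F panel [ 0.1 -0.4  0.2] grip 0.0513 j [ 0.24 -0.19 -0.41  2.14 -0.    0.57  1.44]
  turn deg [-0.08 -0.09 -0.01]
plate top z at bay 12.967333664475081 tilt rad [0.00119517 0.00049394] 17044
((-2.360431671142578, 69.26111602783203), (139.88230895996094, 90.3113021850586), 89.8470458984375)
```

View pics/w15.png

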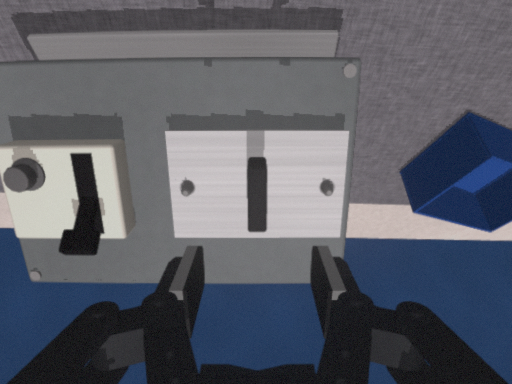

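View pics/t15.png

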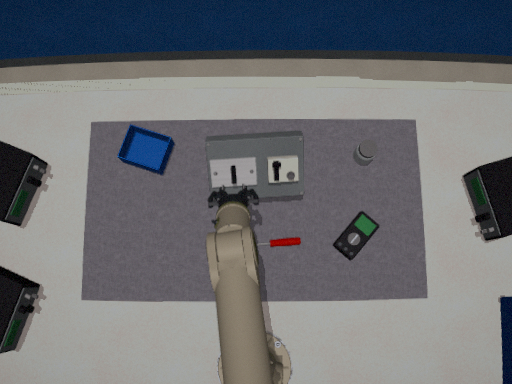

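The plate top is 13.0 mm off the face, which is the 8 mm rim plus the 5 mm plate, and it is tilted about 0.001 rad. The pins show in both holes at (187,187) and (327,187). The lever is up, the button is out and the bystanders have not moved. I'm handing in.

```bash
python3 -c "
from h import *
print(bot.sign_off())"
```

```text
the job is handed in; nothing more can be done
None
```

The protection box is back in service, and I handed the job in at about 17.7 s of the 64 s. No verdict is reported on hand-in.

- **Button and lever:** I pressed the test button home (tip at 34.1 mm, 16.5 N) and the lever tripped. I then pushed the lever back over its top, and it stayed up after the fingers had backed off.
- **Cover:** I gripped it by its rib, checked the pin tips through the holes (0.1 mm and 0.35 mm off), lowered it until it pressed at about 5 N, and released it.
- **Last checks:**
  - The plate top is 13.0 mm off the face, as it should be, with a tilt of about 0.001 rad.
  - It is turned about 0.15° and both pins show in the holes.
  - The lever is up, the button is out and the arm is clear with no force on it.
  - The bystanders look unmoved in the top view.
- **One disagreement:** the plate outline puts its centre at about x -2.4 mm, while the pins through the holes allow 1.5 mm at most. Both are inside the 4 mm limit. I put the difference down to outline and camera error and to the plate sliding down within the hole clearance.

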